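# Nest the wedge-shaped fittings tray and bolt the stack

## Robot

A 6-joint arm with a two-finger parallel gripper is mounted at the origin on the work surface. World frame = base frame: x ahead of the robot, y to its left, z up, the work surface at z = 0. Lengths are in m, angles in rad, forces in N, time in s.
With the tool pointing down it reaches from about 0.25 to 0.775 m from the base axis. Payload 4 kg.
Tool frame: the origin (TCP) lies midway between the tips of the shut fingers; the grasp point (between the pads) lies 19 mm behind it; x points along the fingers, y is the direction in which the jaws open and shut, and the axes are right-handed (so a half turn about x gives the same grasp; the last joint's range is limited). The gripper opens to 94 mm and grips with 3 to 60 N. Pads are 16 mm wide; open, the fingers measure 119 mm over their backs; the gripper's body (75 mm by 177 mm) begins 78 mm behind the grasp point.
Start: joints at [-1.437, 0.087, 1.371, -0, 1.684, -0.103], TCP at [0.129, -0.535, 0.183] pointing down, gripper open.
Joint ranges: [-3.1, 3.1], [-0.76, 2.03], [0.27, 2.55], [-1.08, 4.22], [0.17, 2.65], [-2.57, 2.57]. Speed limits (rad/s): [2.79, 2.79, 3.14, 3.14, 3.14, 3.14].

## Interface

Orientations are given as a 3x3 rotation matrix whose columns are the frame's x, y, z axes.
In Python, from bench import status, camera, env gives the robot as it stands.
- The arm moves only by the shell command python3 -m creep 'ROWS' [FORCE]. ROWS is JSON, a list of rows, each a list of 5 numbers: the shift along the world's x, y, z in m, then the turn about the world's z in degrees, then the finger opening in m, from 0 to 0.094. In form: [[dx, dy, dz, twist, claw], ...]. A call has 1 to 12 rows; each row is the pose to reach, as a shift and turn from the pose commanded when the call began; what a row does not reach only later rows make up. A row lasts 1/12 s, in which the tool goes at most 41.7 mm and 7.16 degrees, less where a joint would pass 70% of its speed; a pose out of reach is approached as far as the arm can. A call with a gripper value outside its range is refused whole. The fingers move at their own pace and stop on an object; FORCE is the grip in N (left out, the last holds). Time passes only in rows, so rows that repeat a pose let the fingers close. It gives the time, the measured TCP pose, the force and the opening at its end, in the units of the state.
- status.sense(): the state, without advancing time (a new reading comes with each control period).
- camera(name): name is "scene" or "top" or "wrist"; returns a dict with "pixels" (480x640x3 uint8, blue, green, red), "fovy" (degrees; the focal length in pixels is half the picture's height over the tangent of half this angle, whatever the lens; pixels are square), "cx", "cy" (the principal point, pixels), "cam_to_world" (4x4, takes a point from camera to world coordinates). Camera axes: x right, y down, z forward; pixel columns grow to the right and rows downward; lengths in m; the calibration is good to about 2 mm. The wrist camera is an equidistant fisheye: a pixel r from the principal point sees the ray r / f radians off the axis. A picture is of the moment at which its call begins. There is no depth.
- env.job_done(): hands the job in, once; it reports no verdict.
The state is a dict: "clock": time; "joints": joint angles; "dq": joint speeds; "joint_torque": joint torques, N m; "ee_pos": TCP position; "eef_rot": TCP orientation; "ft_force": force on the tool from outside, world axes, zero at the start; "wrist_torque": the same for the moment, N m; "finger_gap": finger opening in m.
Only numpy, scipy, OpenCV 4.12 (cv2) and the standard library are available. Lean on these libraries where they do the work, as an engineer would, in place of code of your own. Each camera call takes 0.05 s, during which the arm holds its last target.

## Task

Draw the wedge-shaped plywood tray out from under the low shelf by its exposed narrow end and let go of it flat on the open bench in front of the shelf. Then take it again by its upright middle rib, turn it until its outline matches the tray in the wooden carrier, and nest it fully down in that tray without forcing it. Finally, with the tray let go, slide the carrier's steel bolt fully home across the stack into its keeper, leaving the mug, the tape roll and the wood offcut where they are.

Things in the scene. Friction and masses are not known exactly. Their poses are not given: they have to be found in the camera images.
- tray: Loose wedge-outline ply tray, 0.15 to 0.3 kg, 150 mm long (x): 60 mm wide at its narrow end (-x), 110 at its broad end (+x), 42 mm high. Origin: centre of underside, z up. Upright walls 8 mm thick from z = 14 to 42, inner floor z = 18, all mm. A tapered foot, z = 0 to 14, enters a tray below with 3 mm play all round; the walls then rest on its rim. Mass centre 5 mm from origin to +x.
- tray_nose (a point): Middle of the top outer edge of the loose tray's narrow end (75 mm from its origin along -x, 42 mm up). At the start the tray lies flat on the bench, pushed broad end first under the shelf: only 40 to 60 mm of this end shows, and the rib is covered.
- rib_top (a point): Top middle of the loose tray's upright rib, 66 mm above the tray's origin and 24 mm above its rim. The rib is 10 mm thick (tray y) and 44 mm long (tray x); beside it about 29 mm is free inside the walls at mid-length.
- lower_tray: Loose tray standing in the carrier: outline, foot, rim and walls as tray, but only a low 5 mm divider inside, with brass screws. Origin: centre of underside; x towards its broad end, z up; rim 42 mm up. Fully nested, the other tray's origin is 28 mm above this one's, axes the same way round. It has about 1.5 mm of play in the carrier.
- lower_nose (a point): Middle of the top outer edge of the lower tray's narrow end (75 mm from its origin along -x, 42 mm up).
- carrier: Dark wooden carrier fixed to the bench: board 190 x 170 x 12 mm with low blocks round the lower tray. Origin: on the bench under the board's middle, x towards the tray's broad end, z up. At x = -55 mm two cheeks, inner faces y = -41 and 41, 12 mm thick, 86 high, with steel staples to 104; the -y one is the bolt's keeper. From the +y cheek a rail, 86 high, carries the bolt out to y = 185.
- seat (a point): Point on the top of the carrier's board where the lower tray's origin sits (12 mm above the carrier's origin).
- bolt (a joint): Steel bolt on the carrier, a 10 mm rod along the carrier's y at its x = -55 mm, axis 93 mm above the bench; passes 6 mm above the nested tray's rim. Value in m: 0 = drawn back, 0.110 = fully home in the keeper (end stop); grows as it slides to the carrier's -y. About 1.5 N of friction; stays where left. Starts at 0 to 0.012.
- bolt_knob (a point): Centre of the top of the bolt's upright cylindrical knob, 12 mm across, standing from 95 to 135 mm above the bench, at the carrier's x = -55 mm and y = 171 mm minus the bolt's value.
- shelf: Low wooden shelf fixed to the bench. Origin: on the bench under the middle of its front edge; the shelf reaches 200 mm back along its +x, and is open to -x. Board 220 mm wide, its underside 74 mm and its top 84 mm above the bench; upright sides with inner faces at y = -95 and 95 mm.
- mug: Bystander: black mug, 80 mm across, 95 mm high, origin at the centre of its underside.
- tape: Bystander: roll of tape lying flat on top of the shelf, 100 mm across, 25 mm high, origin at the centre of its underside.
- offcut: Bystander: plywood offcut 120 x 45 x 22 mm lying on the bench, origin at the centre of its underside.

How it is judged:
By the outcome, as a careful person would: the job done as asked, in the order asked, and still so for the second after the job is handed in, with the robot touching nothing.
It also fails if it takes over 67 s, if anything falls off the work surface, if the arm or the gripper's body presses on something with over 40 N, if the wrist force passes 120 N, or if a joint passes its speed limit or range.

## Working session

There is one attempt and no reset: what is moved stays moved. The work goes in short steps, Python scripts to look and compute and a shell command to move; the robot and the scene stay as the last step left them, time stands still between calls to the robot, and variables do not carry over. Pictures are saved under pics/ and viewed, and the job is handed in when it is done.

```bash
mkdir -p pics; ls
python3 - <<'E'
from bench import status,camera,env
import cv2,numpy as np
s=status.sense();print({k:np.round(v,3).tolist() for k,v in s.items()})
for n in ["scene","top","wrist"]:
    c=camera(n);cv2.imwrite(f"pics/{n}0.png",c["pixels"]);print(n,c["fovy"],c["cx"],c["cy"],np.round(c["cam_to_world"],3).tolist())
E
```

```text
pics
{'clock': 0.0, 'joints': [-1.437, 0.088, 1.372, -0.0, 1.684, -0.103], 'dq': [0.0, 0.001, -0.001, -0.001, 0.001, 0.001], 'joint_torque': [0.001, -34.019, -30.243, 0.072, 0.033, -0.0], 'ee_pos': [0.129, -0.534, 0.182], 'eef_rot': [[-0.0, 0.235, -0.972], [0.002, -0.972, -0.235], [-1.0, -0.002, -0.0]], 'ft_force': [-0.306, -0.089, -1.124], 'wrist_torque': [0.024, 0.017, 0.034], 'finger_gap': 0.094}
scene 48.47502297697588 324.3980710933718 243.8709302076165 [[0.417, 0.761, -0.497, 1.029], [0.909, -0.355, 0.22, -0.228], [-0.009, -0.543, -0.84, 0.795], [0.0, 0.0, 0.0, 1.0]]
top 54.108076191373684 322.5544510616841 241.15595776036656 [[0.014, -0.99, 0.138, 0.491], [-1.0, -0.018, -0.024, -0.016], [0.026, -0.138, -0.99, 0.947], [0.0, 0.0, 0.0, 1.0]]
wrist 65.70646984690485 317.28645357200526 241.05001083663086 [[0.234, -0.937, -0.261, 0.205], [-0.972, -0.226, -0.06, -0.517], [-0.003, 0.267, -0.964, 0.385], [0.0, 0.0, 0.0, 1.0]]
```

View pics/top0.png

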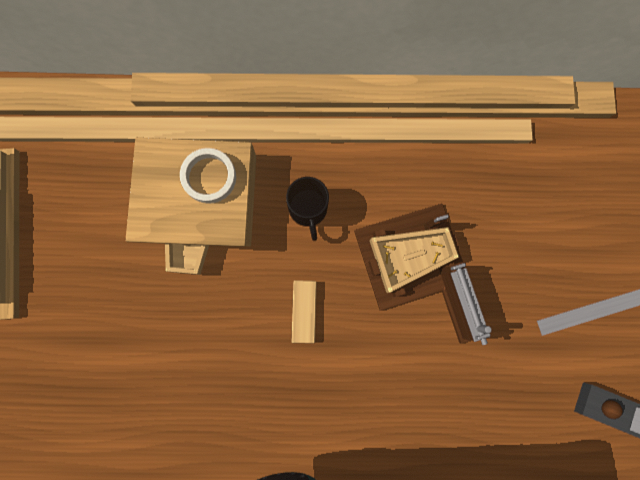

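View pics/scene0.png

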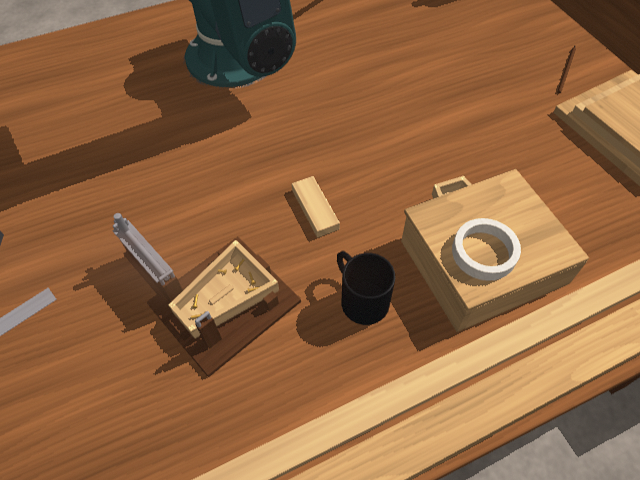

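View pics/wrist0.png

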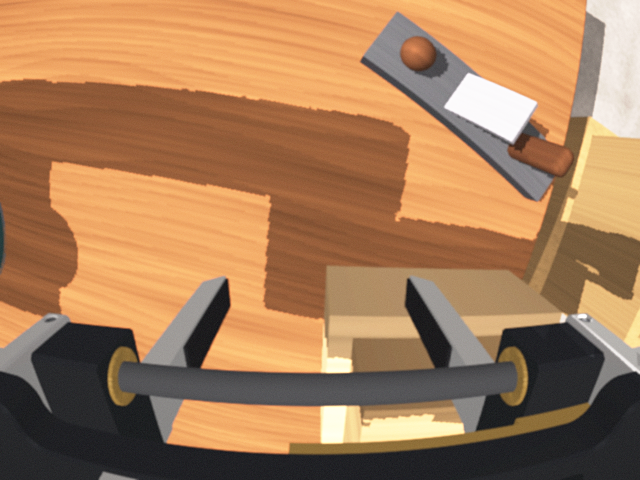

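```bash
cat > h.py <<'E'
import cv2,numpy as np
from bench import status,camera,env
def crop(c,x0,y0,w,h,name,s):
    p=c["pixels"] if isinstance(c,dict) else c
    cv2.imwrite("pics/"+name,cv2.resize(p[y0:y0+h,x0:x0+w],None,fx=s,fy=s,interpolation=cv2.INTER_CUBIC))
def ray(c,u,v,fish=False):
    f=240/np.tan(np.radians(c["fovy"])/2);a=(u-c["cx"])/f;b=(v-c["cy"])/f
    if fish:
        r=np.hypot(a,b);d=np.array([np.sin(r)*a/r,np.sin(r)*b/r,np.cos(r)])
    else:d=np.array([a,b,1.])
    T=np.array(c["cam_to_world"]);return T[:3,3],T[:3,:3]@d
def px(c,u,v,z,fish=False):
    o,d=ray(c,u,v,fish);return (o+d*(z-o[2])/d[2])
def proj(c,P,fish=False):
    T=np.array(c["cam_to_world"]);P=np.atleast_2d(P);q=(P-T[:3,3])@T[:3,:3]
    f=240/np.tan(np.radians(c["fovy"])/2)
    if fish:
        n=np.hypot(q[:,0],q[:,1]);t=np.arctan2(n,q[:,2]);q2=q[:,:2]/n[:,None]*t[:,None]
    else:q2=q[:,:2]/q[:,2:]
    return q2*f+[c["cx"],c["cy"]]
E
python3 - <<'E'
import cv2,numpy as np,h
t=cv2.imread("pics/top0.png");s=cv2.imread("pics/scene0.png")
h.crop(t,345,195,160,150,"c1.png",4)
h.crop(t,110,130,160,150,"c2.png",4)
h.crop(s,105,205,200,175,"c3.png",4)
E
```

```text
(no output)
```

View pics/c1.png

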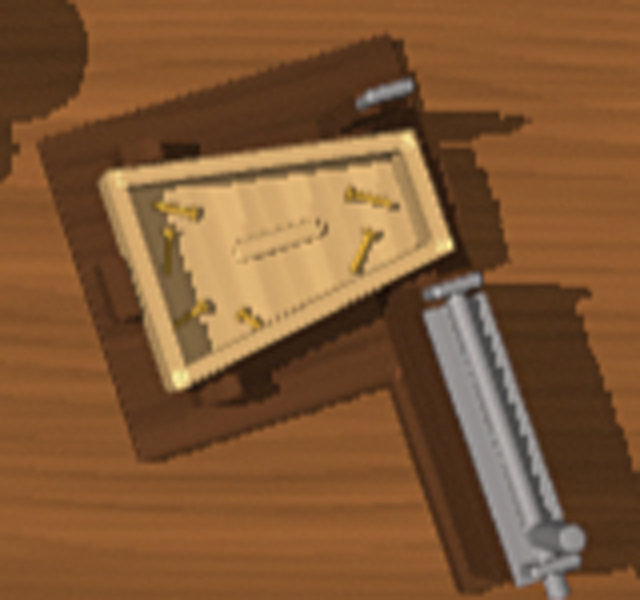

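View pics/c2.png

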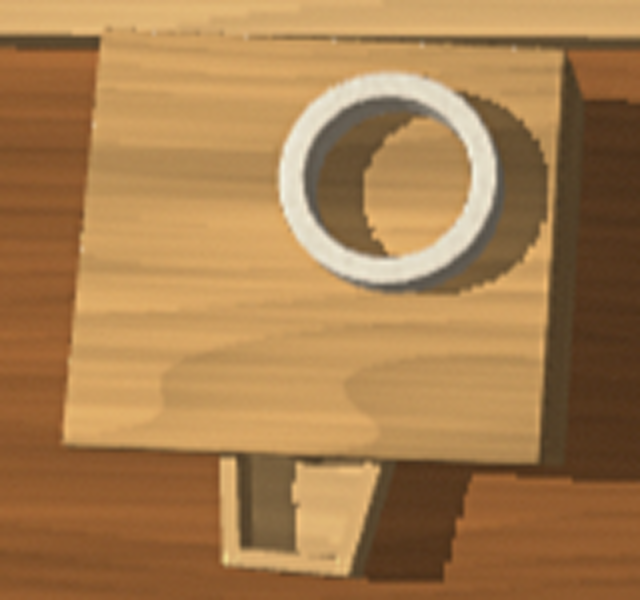

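View pics/c3.png

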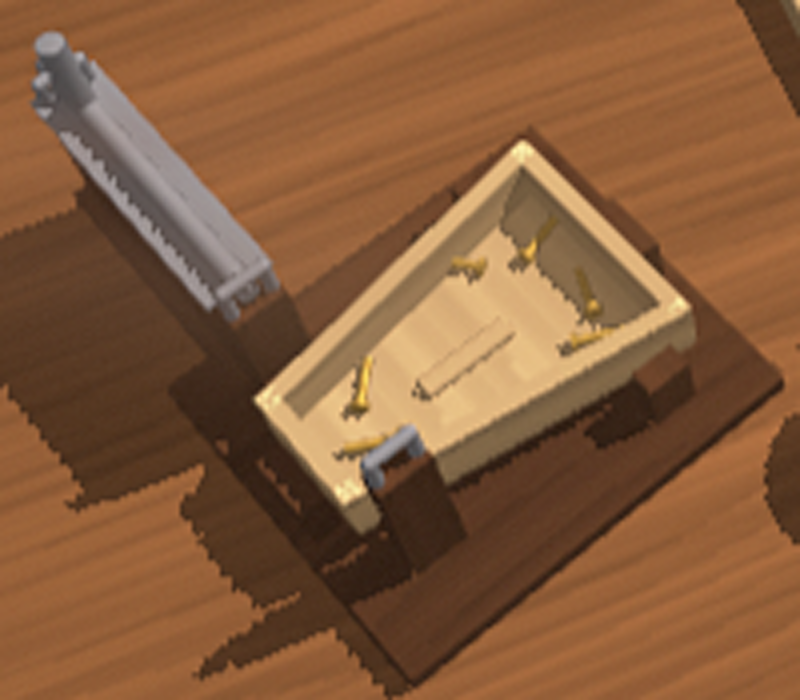

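```bash
cat > m.py <<'E'
from h import *
from scipy.optimize import least_squares
TR=np.array([[75,-55],[75,55],[-75,30],[-75,-30]])/1000.
def fitpose(obs,local,x0,zs):
    # obs: list of (cam, [uv or None]) ; local Nx2 pts, zs N
    def res(p):
        c,s=np.cos(p[2]),np.sin(p[2]);L=np.array(local)
        P=np.c_[p[0]+c*L[:,0]-s*L[:,1],p[1]+s*L[:,0]+c*L[:,1],zs]
        r=[]
        for cam,uv in obs:
            q=proj(cam,P)
            for a,b in zip(q,uv):
                if b is not None:r+=list(a-b)
        return np.array(r)
    o=least_squares(res,x0);return o.x,o.fun.round(1)
E
python3 - <<'E'
from m import *
t=camera("top");s=camera("scene")
# lower tray, corner order: broad(-y),broad(+y),narrow(+y),narrow(-y)
T=lambda a,b:[345+a/4,195+b/4]
S=lambda a,b:[105+a/4,205+b/4]
tt=[T(103,172),T(175,388),T(455,247),T(413,132)]
for u,v in tt:print(px(t,u,v,.054).round(4))
ss=[S(697,312),S(522,138),S(257,402),S(345,497)]
for u,v in ss:print(px(s,u,v,.054).round(4))
z=[.054]*4
c0=np.mean([px(t,*u,.054) for u in tt],0)
for ob in ([(t,tt)],[(s,ss)],[(t,tt),(s,ss)]):
    p,f=fitpose(ob,TR,[c0[0],c0[1],1.],z);print("lower",p.round(4),np.degrees(p[2]).round(2),f)
C=lambda a,b:[110+a/4,130+b/4]
for a in ((222,565),(350,577)):print("nose",px(t,*C(*a),.042).round(4))
for a in ((63,445),(540,465),(102,30),(562,52)):print("shelf",px(t,*C(*a),.084).round(4))
print("knob",px(t,*T(570,537),.135).round(4),px(s,*S(50,42),.135).round(4))
print("stapl",px(t,*T(385,93),.104).round(4),px(t,*T(452,287),.104).round(4))
E
```

```text
[ 0.6228 -0.1298  0.054 ]
[ 0.5198 -0.164   0.054 ]
[ 0.5894 -0.2996  0.054 ]
[ 0.6451 -0.2805  0.054 ]
[ 0.628  -0.1289  0.054 ]
[ 0.5208 -0.1641  0.054 ]
[ 0.593  -0.2979  0.054 ]
[ 0.6456 -0.2786  0.054 ]
lower [ 0.5943 -0.2185  1.8843] 107.96 [ 0.2 -0.4  0.   0.5 -0.3  0.3  0.  -0.4]
lower [ 0.5967 -0.2173  1.8832] 107.9 [-0.5 -1.   0.9 -0.  -0.3 -0.9  0.   1.8]
lower [ 0.5956 -0.2178  1.8841] 107.95 [-0.2 -1.  -0.4 -0.2 -0.7 -0.4 -0.4 -1.1 -1.1 -1.5  0.3 -0.4 -0.8 -1.4
 -0.5  1.3]
nose [0.5532 0.2621 0.042 ]
nose [0.5484 0.2011 0.042 ]
shelf [0.6041 0.3248 0.084 ]
shelf [0.5987 0.1066 0.084 ]
shelf [0.8025 0.3207 0.084 ]
shelf [0.7968 0.1035 0.084 ]
knob [ 0.4561 -0.3204  0.135 ] [ 0.4581 -0.3205  0.135 ]
stapl [ 0.6544 -0.2532  0.104 ] [ 0.5656 -0.2819  0.104 ]
```

```bash
python3 -m creep '[[0.02,0.035,0,7,0.03],[0.05,0.088,0,14,0.03],[0.07,0.123,0,21,0.03],[0.09,0.158,0,28,0.03],[0.11,0.193,0,35,0.03],[0.13,0.228,0,42,0.03],[0.15,0.263,0,49,0.03],[0.17,0.298,0,56,0.03],[0.19,0.333,0,63,0.03],[0.21,0.368,0,70,0.03],[0.22,0.390,0,71.9,0.03],[0.225,0.4,0,71.9,0.03]]' 15
```

```text
clock: 1.25
ee_pos: [0.3552, -0.1309, 0.1831]
eef_rot: [[0.001, 0.997, -0.073], [0.001, -0.073, -0.997], [-1.0, 0.001, -0.001]]
ft_force: [-0.5, -0.7, 0.4]
finger_gap: 0.0298
```

Run:
```python
from m import *
t=cv2.imread("pics/top0.png")
h=None
import h as H
H.crop(t,155,230,70,55,"c4.png",10)
```

```text
(no output)
```

View pics/c4.png

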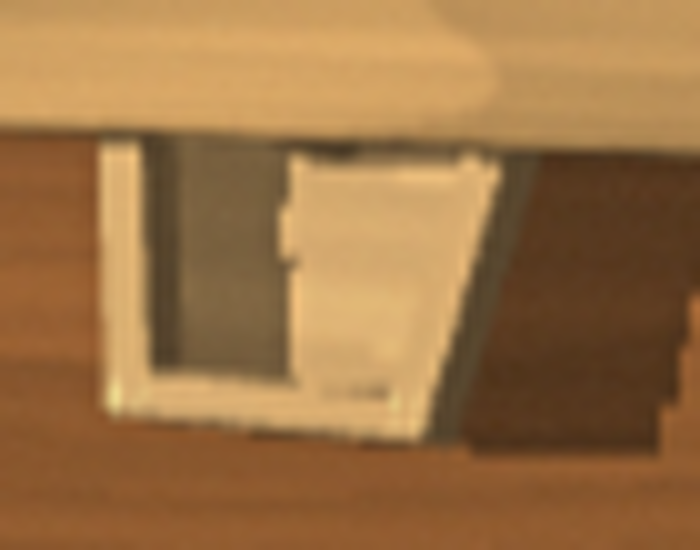

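```bash
python3 - <<'E'
from m import *
t=camera("top")
f=lambda a,b:px(t,155+a/10,230+b/10,.042)
P=[f(107,415),f(425,440),f(100,140),f(500,155)]
for p in P:print(p.round(4))
l=P[2]-P[0];r=P[3]-P[1]
print([np.degrees(np.arctan2(v[1],v[0])).round(1) for v in (l,r)], (P[0]+P[1])[:2]/2)
E
python3 -m creep '[[0.018,0.035,0,0,0.03],[0.036,0.07,0,0,0.03],[0.054,0.105,0,0,0.03],[0.072,0.14,0,0,0.03],[0.09,0.175,0,0,0.03],[0.108,0.21,0,0,0.03],[0.126,0.245,0,0,0.03],[0.144,0.28,0,0,0.03],[0.162,0.315,0,0,0.03],[0.18,0.345,0,0,0.03],[0.195,0.362,-0.02,0,0.03],[0.2,0.362,-0.04,0,0.03]]' 15
python3 - <<'E'
from h import *
c=camera("wrist");cv2.imwrite("pics/w1.png",c["pixels"])
E
```

```text
[0.5527 0.2617 0.042 ]
[0.5489 0.2011 0.042 ]
[0.6056 0.2662 0.042 ]
[0.6041 0.1895 0.042 ]
[np.float64(4.9), np.float64(-11.9)] [0.55080274 0.23139232]
clock: 2.3
ee_pos: [0.5567, 0.2303, 0.143]
eef_rot: [[0.004, 0.997, -0.076], [0.002, -0.076, -0.997], [-1.0, 0.003, -0.002]]
ft_force: [-0.9, -0.8, -0.8]
finger_gap: 0.0299
```

View pics/w1.png

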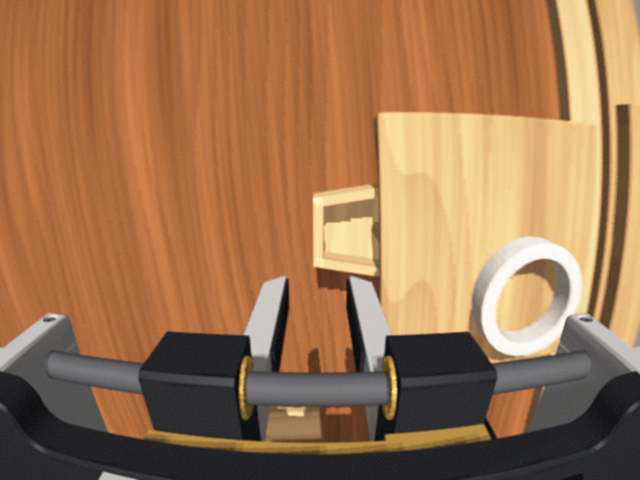

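Run:
```python
from m import *
c=camera("wrist")
for a in ((315,194),(314,267),(314.5,230)):print(px(c,*a,.042,True).round(4))
print(proj(c,[[.5567,.2303,.143]],True))
```

```text
[0.5542 0.2617 0.042 ]
[0.5484 0.1995 0.042 ]
[0.5514 0.2318 0.042 ]
[[321.61769729 274.99368936]]
```

```bash
python3 -m creep '[[-0.001,0.001,-0.03,0,0.03],[-0.001,0.001,-0.06,0,0.03],[-0.001,0.001,-0.085,0,0.03],[-0.001,0.001,-0.105,0,0.03],[-0.001,0.001,-0.116,0,0.03],[-0.001,0.001,-0.119,0,0.03],[-0.001,0.001,-0.119,0,0.0],[-0.001,0.001,-0.119,0,0.0],[-0.001,0.001,-0.119,0,0.0],[-0.001,0.001,-0.119,0,0.0],[-0.001,0.001,-0.119,0,0.0]]' 15
```

```text
clock: 3.32
ee_pos: [0.5539, 0.2286, 0.0253]
eef_rot: [[0.002, 0.997, -0.079], [0.001, -0.079, -0.997], [-1.0, 0.002, -0.001]]
ft_force: [0.8, -0.5, 0.1]
finger_gap: 0.0014
```

Run:
```python
from h import *
c=camera("wrist");cv2.imwrite("pics/w2.png",c["pixels"])
t=camera("top");crop(t,130,200,130,110,"t2.png",5)
s=camera("scene");crop(s,390,120,160,120,"s2.png",5)
print(status.sense()["finger_gap"],status.sense()["ee_pos"],status.sense()["ft_force"])
```

```text
0.0006636312498166374 [0.55327579 0.22845072 0.02441253] [-0.42991015  0.56404594 -0.10325671]
```

View pics/w2.png

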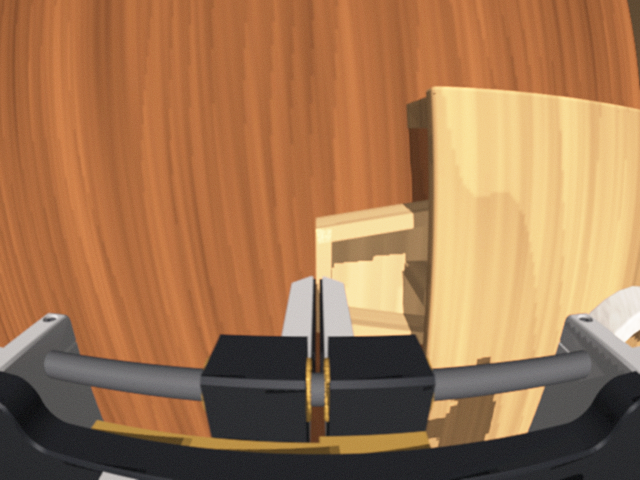

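View pics/t2.png

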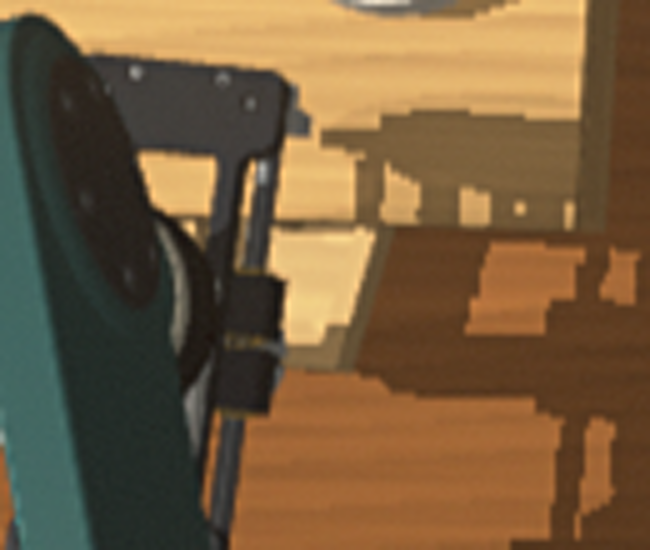

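View pics/s2.png

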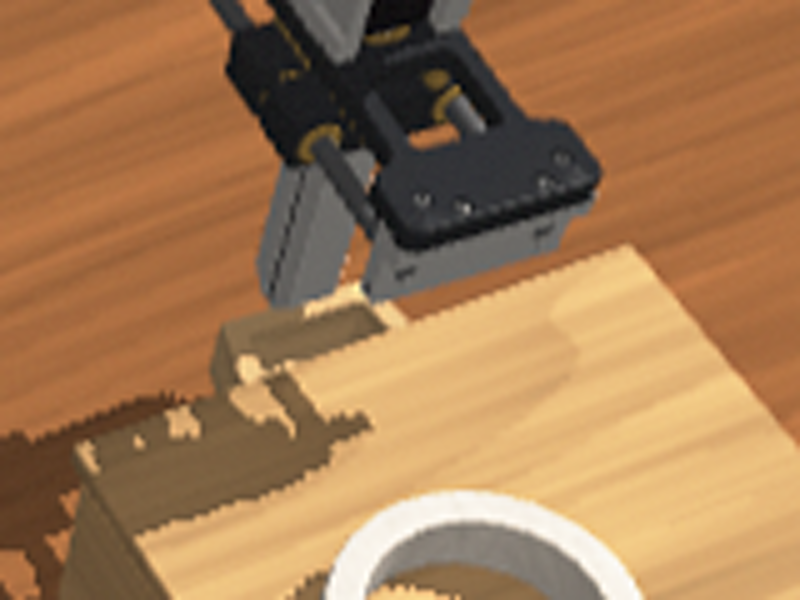

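Run:
```python
from m import *
c=camera("wrist");s=camera("scene");t=camera("top")
crop(c,260,190,130,160,"w3.png",5)
p=status.sense()["ee_pos"];R=np.array(status.sense()["eef_rot"])
print(proj(c,[p],True),proj(s,[p]),proj(t,[p]))
for a in ((317,222),):print(px(c,*a,.042,True).round(4))
crop(s,420,160,80,60,"s3.png",9)
```

```text
[[316.36485954 275.87223384]] [[444.80816871 186.64479588]] [[185.73235417 272.31915531]]
[0.5562 0.2646 0.042 ]
```

View pics/w3.png

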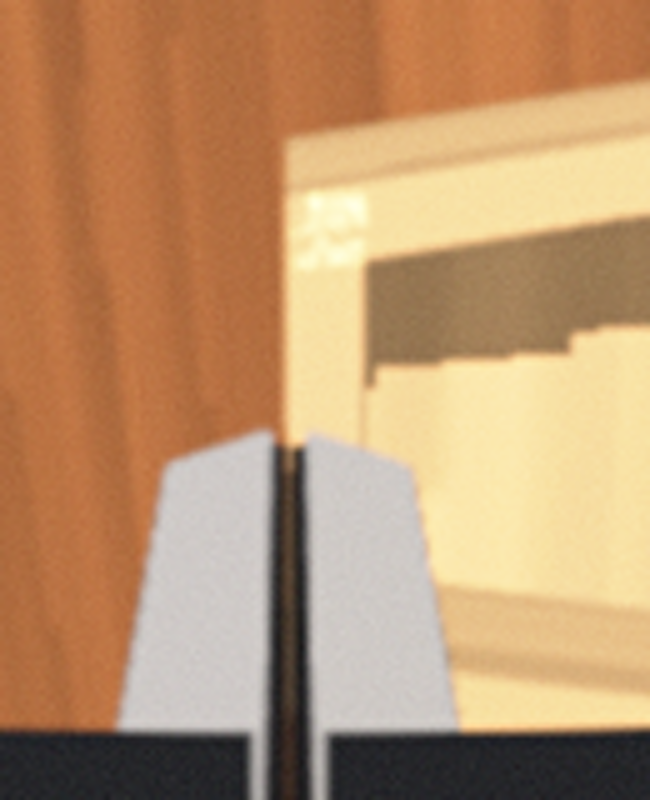

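View pics/s3.png

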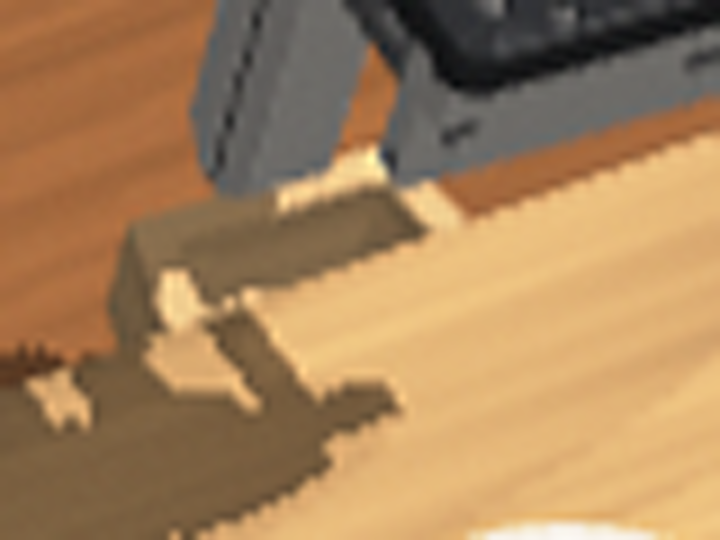

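```bash
python3 - <<'E'
from m import *
c=camera("wrist");s=camera("scene")
st=status.sense();p=np.array(st["ee_pos"]);R=np.array(st["eef_rot"]);print(p,st["ft_force"],st["finger_gap"])
for d in (0,-.01,-.02):
  q=[p+R@[d,y,z] for y in(0,.0125) for z in (-.008,0,.008)]
  print(d,proj(c,q,True).round(1).tolist(),proj(s,q).round(1).tolist())
E
python3 -m creep '[[0,0,0.03,0,0.03],[0,0,0.05,0,0.03],[0,0,0.05,0,0.03],[0,0,0.05,0,0.03]]' 15
python3 - <<'E'
from m import *
c=camera("wrist");s=camera("scene")
cv2.imwrite("pics/w4.png",c["pixels"]);crop(s,390,120,160,120,"s4.png",5)
E
```

```text
[0.55293401 0.22837514 0.02383223] [-0.05920394  0.31851159 -1.09517029] 0.0006821012590114619
0 [[316.7, 263.0], [316.7, 275.9], [316.7, 288.5], [338.3, 263.0], [338.0, 275.9], [337.8, 288.4]] [[448.7, 185.5], [444.8, 186.7], [440.9, 187.9], [451.8, 190.4], [447.9, 191.7], [444.0, 192.9]]
-0.01 [[316.7, 268.9], [316.7, 282.3], [316.7, 295.3], [339.3, 268.8], [339.0, 282.2], [338.7, 295.2]] [[449.7, 182.0], [445.8, 183.2], [441.8, 184.4], [452.9, 187.0], [448.9, 188.2], [445.0, 189.4]]
-0.02 [[316.7, 275.3], [316.7, 289.2], [316.7, 302.7], [340.3, 275.2], [340.0, 289.2], [339.7, 302.6]] [[450.7, 178.5], [446.8, 179.7], [442.8, 180.9], [454.0, 183.5], [450.0, 184.7], [446.0, 185.9]]
clock: 4.05
ee_pos: [0.5541, 0.2287, 0.0754]
eef_rot: [[0.003, 0.997, -0.079], [0.001, -0.079, -0.997], [-1.0, 0.003, -0.001]]
ft_force: [0.3, 0.0, 0.0]
finger_gap: 0.0237
```

View pics/w4.png

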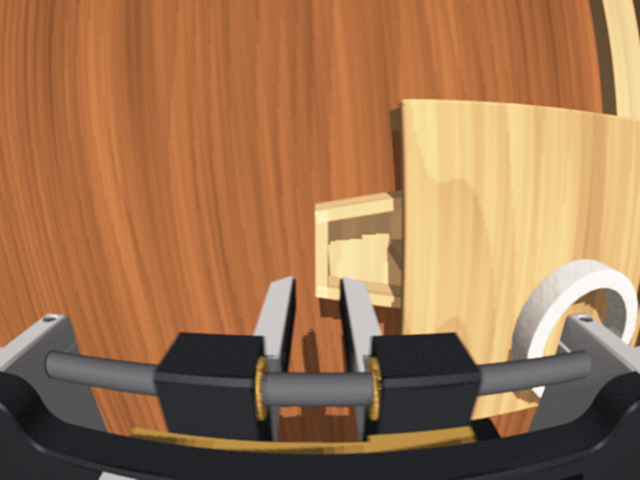

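View pics/s4.png

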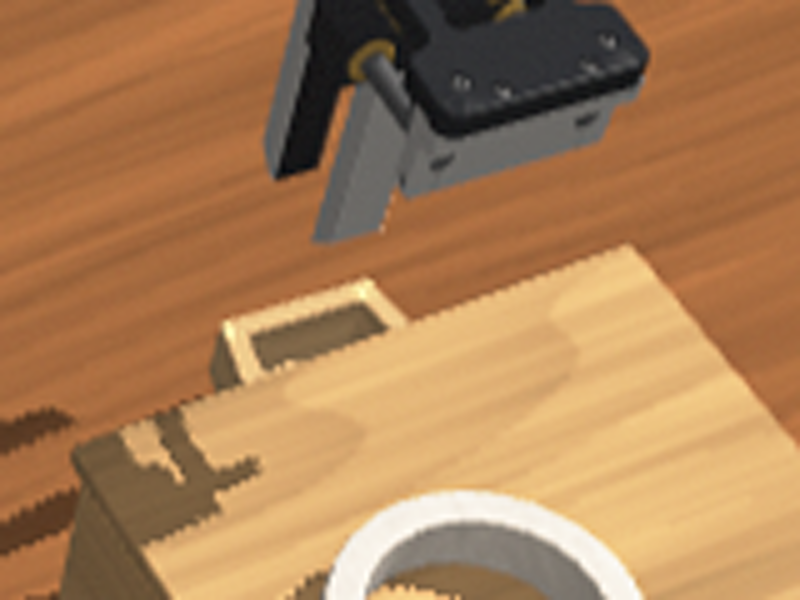

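Run:
```python
from m import *
c=camera("wrist");s=camera("scene");t=camera("top")
cv2.imwrite("pics/w5.png",c["pixels"]);crop(s,430,120,60,60,"s5.png",10);crop(t,150,230,70,60,"t5.png",10)
crop(c,240,190,160,160,"w6.png",5)
st=status.sense();p=np.array(st["ee_pos"]);R=np.array(st["eef_rot"]);g=st["finger_gap"];print(p,g)
for d in (0,-.01,-.02,-.03):
  q=[p+R@[d,y,z] for y in(g/2,g/2+.0125) for z in (-.008,.008)]
  print(d,proj(c,q,True).round(1).tolist(),proj(s,q).round(1).tolist(),proj(t,q).round(1).tolist())
for a in ((316,210),(316,293)):print(px(c,*a,.042,True).round(4))
```

```text
[0.55189971 0.22797153 0.07197981] 0.029994309122534916
0 [[342.1, 262.9], [341.5, 288.3], [363.4, 262.8], [362.4, 288.1]] [[457.2, 174.0], [449.1, 176.5], [460.6, 179.2], [452.4, 181.7]] [[175.9, 262.6], [184.5, 263.4], [176.8, 255.9], [185.4, 256.7]]
-0.01 [[343.3, 268.7], [342.6, 295.1], [365.6, 268.6], [364.4, 294.8]] [[458.4, 170.3], [450.2, 172.7], [461.8, 175.5], [453.5, 177.9]] [[174.4, 262.1], [183.1, 262.9], [175.3, 255.3], [184.0, 256.1]]
-0.02 [[344.5, 275.1], [343.8, 302.4], [367.9, 274.9], [366.5, 302.1]] [[459.6, 166.5], [451.3, 168.9], [463.0, 171.7], [454.7, 174.2]] [[172.8, 261.5], [181.6, 262.4], [173.7, 254.7], [182.5, 255.5]]
-0.03 [[345.9, 282.1], [345.1, 310.5], [370.4, 281.9], [368.9, 310.1]] [[460.8, 162.6], [452.4, 165.1], [464.3, 167.8], [455.9, 170.3]] [[171.1, 261.0], [180.1, 261.8], [172.1, 254.1], [181.0, 254.9]]
[0.5543 0.2614 0.042 ]
[0.5496 0.204  0.042 ]
```

View pics/s5.png

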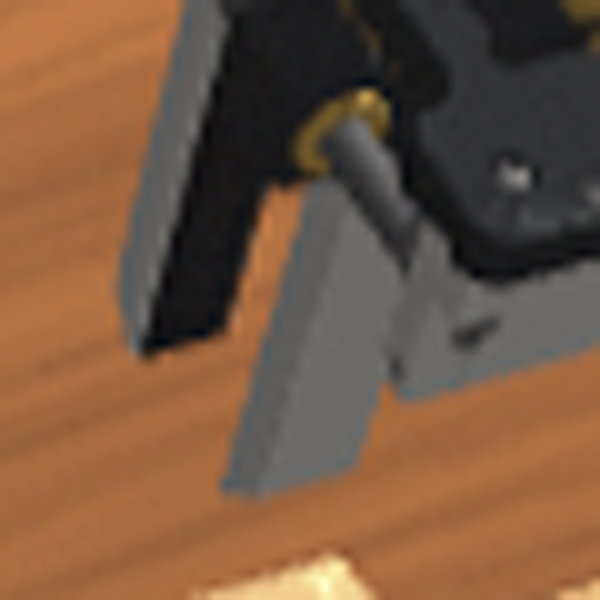

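View pics/w6.png

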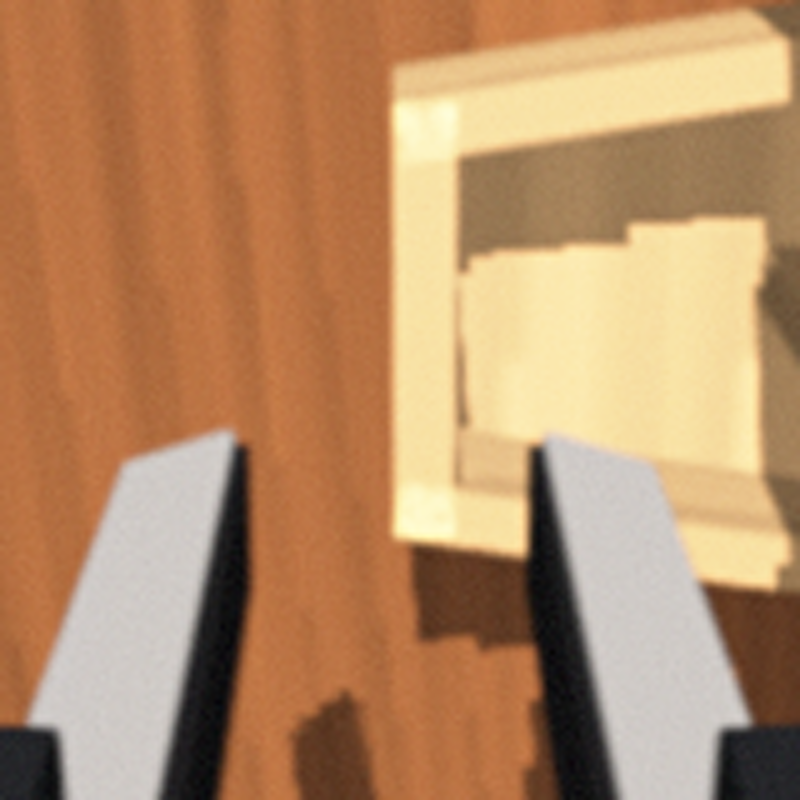

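```bash
python3 -m creep '[[0.003,0.003,-0.02,0,0.03],[0.003,0.003,-0.04,0,0.03],[0.003,0.003,-0.055,0,0.03],[0.003,0.003,-0.062,0,0.03],[0.003,0.003,-0.067,0,0.03],[0.003,0.003,-0.067,0,0.03]]' 15
python3 - <<'E'
from m import *
c=camera("wrist");s=camera("scene")
crop(c,240,190,160,160,"w7.png",5);crop(s,420,140,80,70,"s7.png",8)
print(status.sense()["ee_pos"],status.sense()["ft_force"])
E
```

```text
clock: 4.8
ee_pos: [0.555, 0.231, 0.0053]
eef_rot: [[-0.003, 0.997, -0.079], [-0.001, -0.079, -0.997], [-1.0, -0.003, 0.001]]
ft_force: [0.2, 0.6, 0.1]
finger_gap: 0.0298
[0.55647894 0.23145116 0.00749826] [-0.06531511  0.37781066  0.47529485]
```

View pics/w7.png

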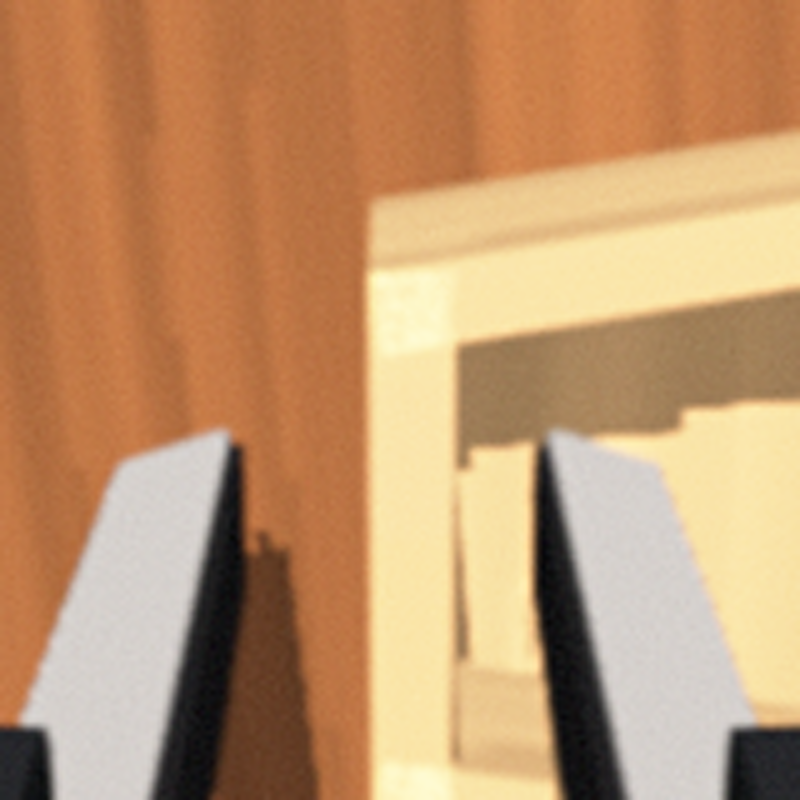

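View pics/s7.png

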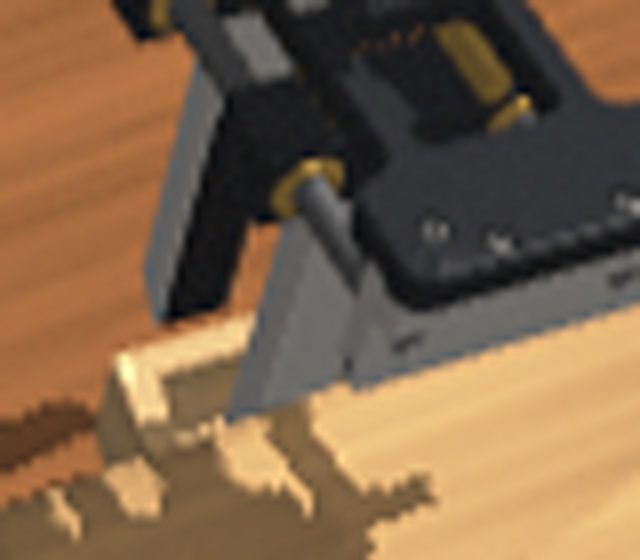

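```bash
python3 -m creep '[[0,0,-0.003,0,0.03],[0,0,-0.003,0,0.0],[0,0,-0.003,0,0.0],[0,0,-0.003,0,0.0],[0,0,-0.003,0,0.0],[0,0,-0.003,0,0.0]]' 20
```

```text
clock: 5.4
ee_pos: [0.5565, 0.2314, 0.0044]
eef_rot: [[0.001, 0.997, -0.079], [0.0, -0.079, -0.997], [-1.0, 0.001, -0.0]]
ft_force: [0.4, -0.4, 1.4]
finger_gap: 0.0076
```

```bash
python3 -m creep '[[-0.005,0.0004,0,0,0],[-0.015,0.0012,0,0,0],[-0.03,0.0024,0,0,0],[-0.045,0.0036,0,0,0],[-0.06,0.0048,0,0,0],[-0.075,0.006,0,0,0],[-0.09,0.007,0,0,0],[-0.105,0.008,0,0,0],[-0.12,0.0095,0,0,0],[-0.135,0.0105,0,0,0],[-0.145,0.0115,0,0,0],[-0.15,0.012,0,0,0]]' 20
python3 - <<'E'
from m import *
t=camera("top");cv2.imwrite("pics/t8.png",t["pixels"])
st=status.sense();print(st["ee_pos"],st["finger_gap"],st["ft_force"])
E
```

```text
clock: 6.4
ee_pos: [0.405, 0.2435, 0.0044]
eef_rot: [[0.001, 0.997, -0.078], [0.0, -0.078, -0.997], [-1.0, 0.001, -0.0]]
ft_force: [2.8, 0.5, 0.6]
finger_gap: 0.0078
[0.40432894 0.2435366  0.00430381] 0.007795287527912254 [-2.51757693 -0.94776968  4.75791168]
```

View pics/t8.png

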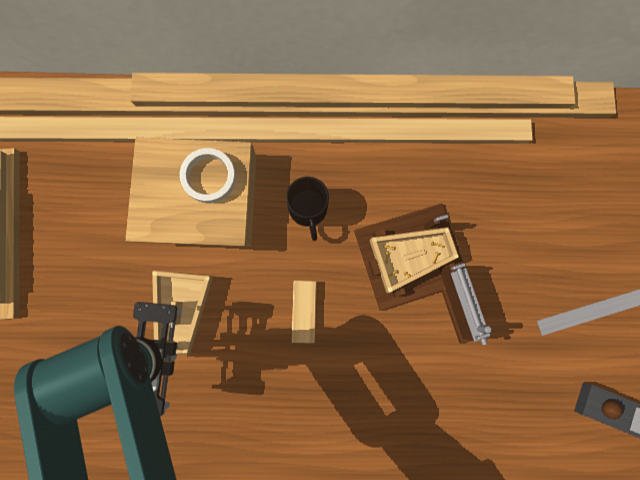

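```bash
python3 -m creep '[[0,0,0,0,0.03],[0,0,0,0,0.03],[0,0,0,0,0.03],[0,0,0.02,0,0.03],[0,0,0.05,0,0.03],[0,0,0.085,0,0.03],[0,0,0.12,-7,0.03],[0,0,0.15,-14,0.03],[0,0,0.15,-21,0.03],[0,0,0.15,-28,0.03],[0,0,0.15,-35,0.03],[0,0,0.15,-42,0.03]]' 20
python3 -m creep '[[0.01,0,0,-7,0.03],[0.02,0,0,-14,0.03],[0.03,0,0,-21,0.03],[0.04,0,0,-28,0.03],[0.05,-0.002,0,-35,0.03],[0.06,-0.004,0,-42,0.03],[0.07,-0.006,0,-48,0.03],[0.07,-0.006,0,-48,0.03]]' 20
python3 - <<'E'
from m import *
t=camera("wrist");cv2.imwrite("pics/w9.png",t["pixels"])
s=camera("scene");crop(s,380,90,160,120,"s9.png",5)
t=camera("top");crop(t,120,230,120,140,"t9.png",5)
st=status.sense();print(st["ee_pos"],st["eef_rot"])
E
```

```text
clock: 7.45
ee_pos: [0.4063, 0.2432, 0.1537]
eef_rot: [[-0.001, 0.683, -0.73], [-0.0, -0.73, -0.683], [-1.0, -0.0, 0.001]]
ft_force: [0.1, -0.2, -0.9]
finger_gap: 0.0299
clock: 8.12
ee_pos: [0.4774, 0.2366, 0.1528]
eef_rot: [[-0.001, -0.082, -0.997], [-0.001, -0.997, 0.082], [-1.0, 0.001, 0.001]]
ft_force: [-0.3, 0.2, -0.4]
finger_gap: 0.0302
[0.47568968 0.23725247 0.15336993] [[-1.54290347e-03 -7.69915269e-02 -9.97030553e-01]
 [-2.78663144e-04 -9.97031668e-01  7.69920442e-02]
 [-9.99998771e-01  3.96626962e-04  1.51686892e-03]]
```

View pics/w9.png

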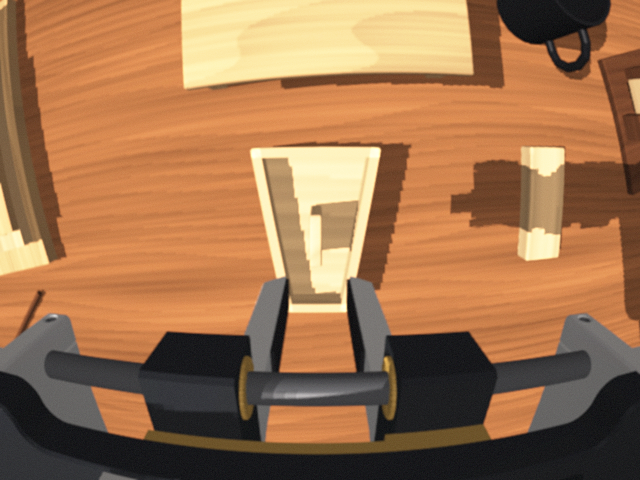

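View pics/s9.png

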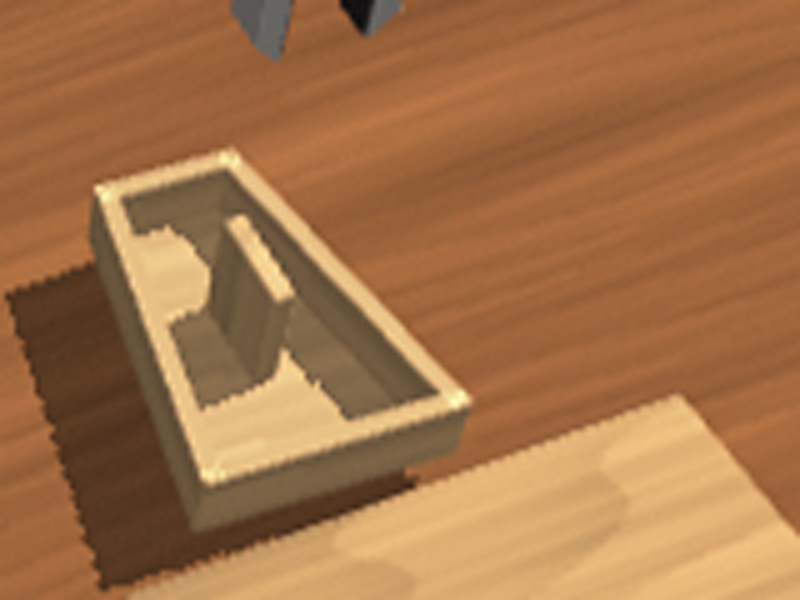

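View pics/t9.png

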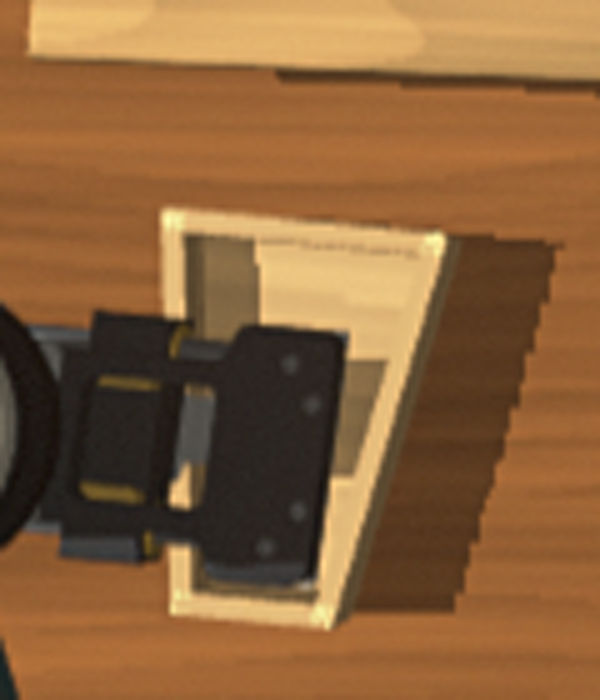

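Run:
```python
from m import *
t=camera("top");s=camera("scene")
T=lambda a,b:[120+a/5,230+b/5]
S=lambda a,b:[380+a/5,90+b/5]
tt=[T(445,238),T(162,212),T(173,612),T(330,629)]
ss=[S(205,482),S(468,402),S(232,152),S(97,187)]
for ob in ([(t,tt)],[(s,ss)],[(t,tt),(s,ss)]):
    p,f=fitpose(ob,TR,[.48,.237,-.08],[.042]*4);print(p.round(4),np.degrees(p[2]).round(2),f)
w=camera("wrist")
st=status.sense();P=np.array(st["ee_pos"]);print(P,np.degrees(np.arctan2(st["eef_rot"][1][1],st["eef_rot"][0][1])))
for a in((252,150),(380,148),(317,207),(317,262)):print(px(w,*a,.042 if a[1]<200 else .066,True).round(4))
```

```text
[ 0.4726  0.2384 -0.0761] -4.36 [ 0.6 -0.4 -0.4 -0.5 -0.5  0.7  0.3  0.2]
[ 0.4758  0.2386 -0.0823] -4.72 [-0.6  0.5  1.1  0.3  0.1 -0.8 -0.6 -0.2]
[ 0.4739  0.2387 -0.0787] -4.51 [ 0.5 -1.  -0.4 -1.3 -0.7 -0.1 -0.  -0.5 -0.9 -0.2  0.6 -0.6 -0.4 -1.5
 -1.2 -0.8]
[0.47556334 0.23745401 0.15389518] -94.44625003265422
[0.5504 0.2871 0.042 ]
[0.5436 0.1787 0.042 ]
[0.5009 0.2356 0.066 ]
[0.4549 0.2392 0.066 ]
```

```bash
python3 -m creep '[[0.001,0.001,-0.03,0,0.03],[0.001,0.001,-0.06,0,0.03],[0.001,0.001,-0.09,0,0.03],[0.001,0.001,-0.115,0,0.03],[0.001,0.001,-0.132,0,0.03],[0.001,0.001,-0.14,0,0.03],[0.001,0.001,-0.141,0,0.03],[0.001,0.001,-0.141,0,0.0],[0.001,0.001,-0.141,0,0.0],[0.001,0.001,-0.141,0,0.0],[0.001,0.001,-0.141,0,0.0],[0.001,0.001,-0.141,0,0.0]]' 30
```

```text
clock: 9.42
ee_pos: [0.4782, 0.2384, 0.0146]
eef_rot: [[0.003, -0.079, -0.997], [0.0, -0.997, 0.079], [-1.0, -0.0, -0.003]]
ft_force: [-0.3, -1.7, 4.0]
finger_gap: 0.0099
```

```bash
python3 -m creep '[[0,0,0.01,0,0],[0,0,0.03,0,0],[0,0,0.055,0,0],[0,0,0.08,0,0],[0,0,0.105,0,0],[0,0,0.13,0,0],[0,0,0.15,0,0],[0,0,0.162,5,0],[0,-0.01,0.17,10,0],[0,-0.03,0.17,16,0],[0,-0.055,0.17,22,0],[0,-0.08,0.17,28,0]]' 30
python3 -m creep '[[0.01,-0.03,0,7,0],[0.02,-0.06,0,14,0],[0.03,-0.09,0,21,0],[0.04,-0.12,0,28,0],[0.05,-0.15,0,35,0],[0.06,-0.18,0,42,0],[0.07,-0.21,0,49,0],[0.08,-0.24,0,56,0],[0.09,-0.27,0,63,0],[0.1,-0.3,0,70,0],[0.108,-0.325,0,77,0],[0.112,-0.345,0,80,0]]' 30
```

```text
clock: 10.42
ee_pos: [0.4764, 0.158, 0.183]
eef_rot: [[-0.001, 0.404, -0.915], [0.0, -0.915, -0.404], [-1.0, -0.0, 0.0]]
ft_force: [0.5, -0.4, -2.9]
finger_gap: 0.01
clock: 11.42
ee_pos: [0.5891, -0.1887, 0.1821]
eef_rot: [[-0.001, 0.972, 0.236], [0.001, 0.236, -0.972], [-1.0, -0.001, -0.001]]
ft_force: [1.1, 0.6, -2.7]
finger_gap: 0.0098
```

```bash
python3 -m creep '[[0.003,-0.012,0,2.2,0],[0.005,-0.024,-0.01,4.4,0],[0.005,-0.0265,-0.025,4.4,0],[0.005,-0.0265,-0.04,4.4,0],[0.005,-0.0265,-0.045,4.4,0],[0.005,-0.0265,-0.045,4.4,0]]' 30
python3 - <<'E'
from m import *
t=camera("top");crop(t,345,185,160,150,"t10.png",4);cv2.imwrite("pics/t10f.png",t["pixels"])
s=camera("scene");crop(s,105,155,200,190,"s10.png",4);cv2.imwrite("pics/s10f.png",s["pixels"])
w=camera("wrist");cv2.imwrite("pics/w10.png",w["pixels"])
st=status.sense();print(st["ee_pos"],np.degrees(np.arctan2(st["eef_rot"][1][1],st["eef_rot"][0][1])))
E
```

```text
clock: 11.92
ee_pos: [0.5926, -0.2124, 0.1353]
eef_rot: [[-0.005, 0.952, 0.307], [0.003, 0.307, -0.952], [-1.0, -0.004, -0.004]]
ft_force: [-0.0, -0.5, -2.7]
finger_gap: 0.01
[ 0.59449539 -0.21302896  0.1390449 ] 17.892682064288742
```

View pics/t10.png

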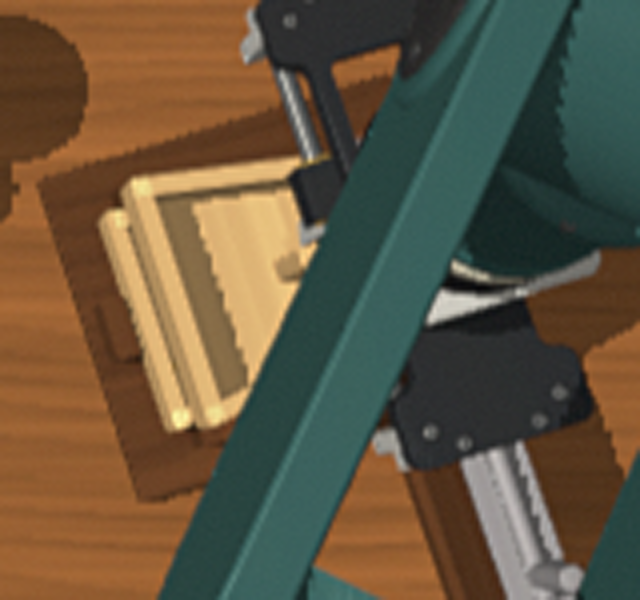

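View pics/s10.png

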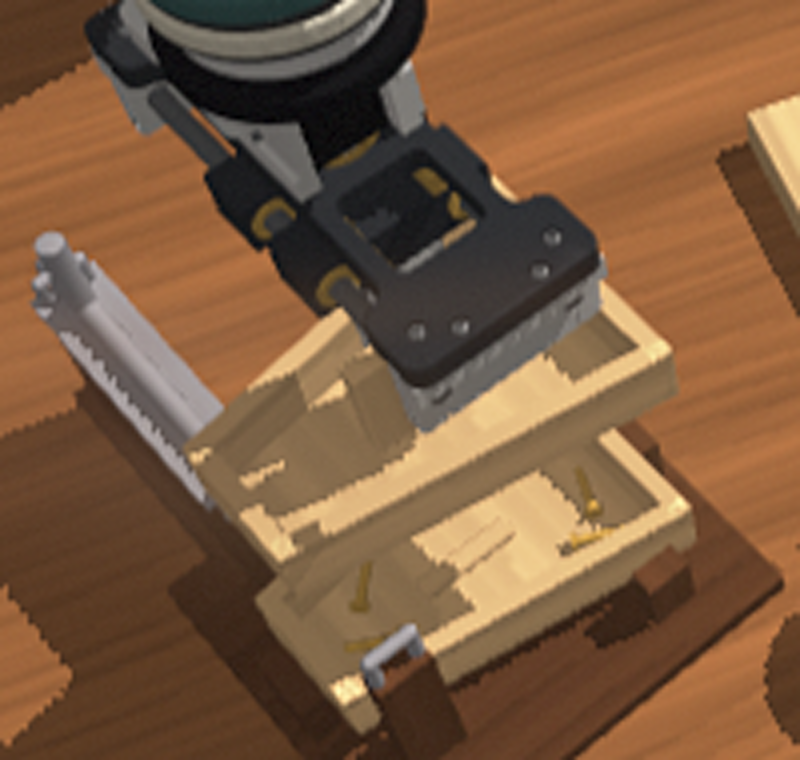

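View pics/w10.png

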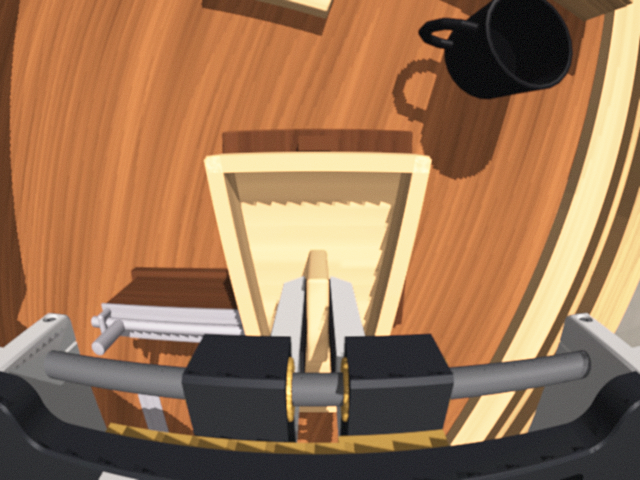

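Run:
```python
import cv2,h
s=cv2.imread("pics/s10f.png")
h.crop(s,140,240,60,70,"a1.png",9);h.crop(s,240,215,50,50,"a2.png",12)
t=cv2.imread("pics/t10f.png")
h.crop(t,365,220,60,80,"a3.png",7)
```

```text
(no output)
```

View pics/a1.png

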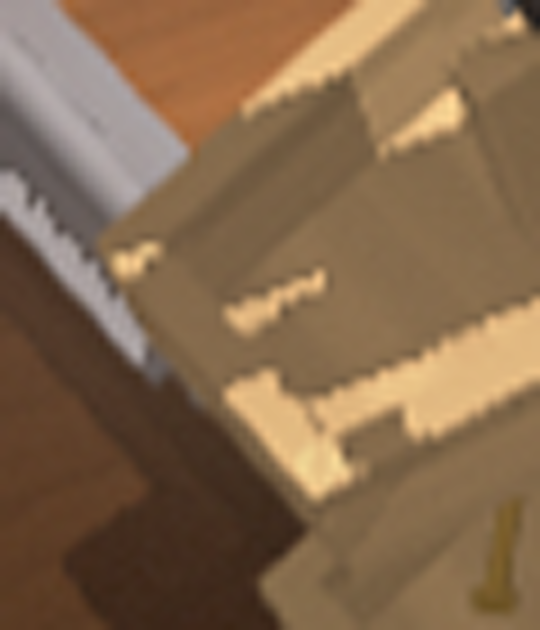

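View pics/a2.png

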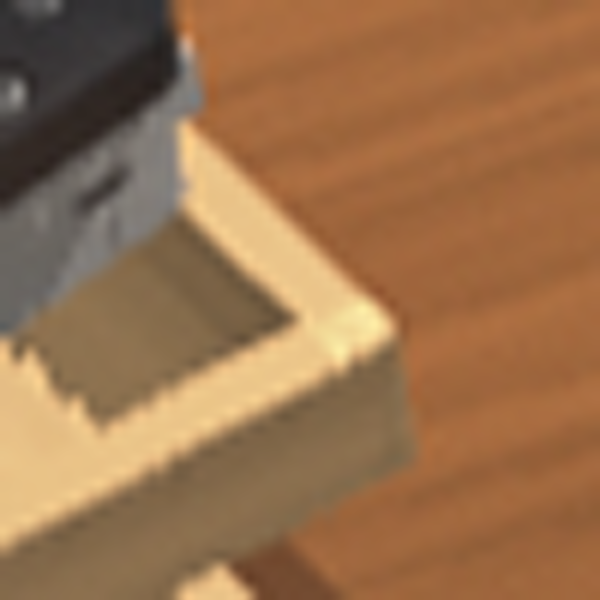

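View pics/a3.png

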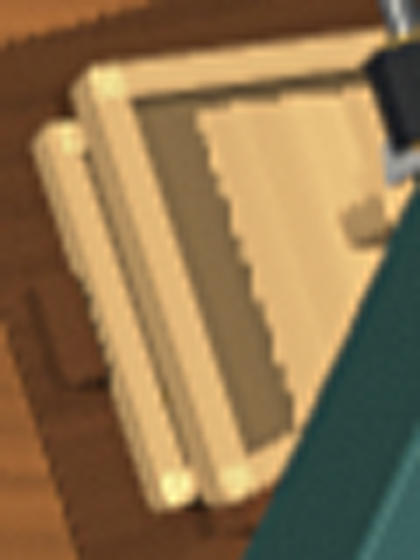

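Run:
```python
from m import *
t=camera("top");s=camera("scene")
ss=[[272.9,242.9],None,[151.1,266.7],[174.7,295.6]]
A=lambda a,b:[365+a/7,220+b/7]
tt=[A(92,66),A(216,500),None,None]
tl=[A(52,118),A(160,508),None,None]
for z in (.163,.1675,.171):
  for ob in ([(s,ss)],[(t,tt)],[(t,tt),(s,ss)]):
    p,f=fitpose(ob,TR,[.594,-.217,1.88],[z]*4);print(z,p.round(4),np.degrees(p[2]).round(2),f)
p,f=fitpose([(t,tl)],TR,[.594,-.217,1.88],[.054]*4);print("low top",p.round(4),np.degrees(p[2]).round(2),f)
# bright square centres
L=np.array([[71,-50.5],[71,50.5]])/1000
for uv,z in (([A(105,82),A(232,478)],.1675),([A(68,138),A(175,487)],.054)):
    p,f=fitpose([(t,uv)],L,[.594,-.217,1.88],[z]*2);print("sq",p.round(4),np.degrees(p[2]).round(2),f)
st=status.sense();print(st["ee_pos"],np.degrees(np.arctan2(st["eef_rot"][1][1],st["eef_rot"][0][1])))
```

```text
0.163 [ 0.5943 -0.2145  1.8815] 107.8 [ 0.8 -0.1 -0.8  0.2  0.1 -0.2]
0.163 [ 0.5898 -0.2153  1.8457] 105.75 [-0.1 -0.5  0.1  0.5]
0.163 [ 0.5936 -0.2145  1.8817] 107.81 [-1.2 -0.9  1.3 -0.5  0.6 -0.5 -0.9 -0.2 -0.1 -0.6]
0.1675 [ 0.5972 -0.2145  1.8817] 107.81 [ 1.3 -0.3 -1.1  0.1 -0.1 -0. ]
0.1675 [ 0.5894 -0.2146  1.8456] 105.75 [-0.2 -0.7  0.2  0.7]
0.1675 [ 0.5953 -0.2143  1.8902] 108.3 [-1.1 -1.9  2.  -1.4  0.8 -1.8 -1.3 -0.6  0.  -1. ]
0.171 [ 0.5994 -0.2144  1.8818] 107.82 [ 1.7 -0.5 -1.4  0.1 -0.2  0.1]
0.171 [ 0.589  -0.214   1.8455] 105.74 [-0.2 -0.8  0.2  0.8]
0.171 [ 0.5967 -0.2142  1.8968] 108.68 [-1.  -2.7  2.6 -2.1  1.  -2.9 -1.6 -0.8  0.1 -1.3]
low top [ 0.5918 -0.22    1.84  ] 105.42 [ 0.   0.1 -0.  -0.1]
sq [ 0.5912 -0.2136  1.8775] 107.57 [-0.2 -0.5  0.2  0.5]
sq [ 0.5927 -0.2198  1.8667] 106.95 [-0.1 -0.4  0.1  0.4]
[ 0.59471198 -0.21316575  0.13949945] 17.89232683900505
```

```bash
python3 -m creep '[[0.001,-0.003,-0.01,0,0],[0.001,-0.003,-0.025,0,0],[0.001,-0.003,-0.04,0,0],[0.001,-0.003,-0.052,0,0],[0.001,-0.003,-0.06,0,0],[0.001,-0.003,-0.062,0,0],[0.001,-0.003,-0.062,0,0]]' 30
python3 - <<'E'
from m import *
t=camera("top");crop(t,365,220,60,80,"t11.png",7);cv2.imwrite("pics/t11f.png",t["pixels"])
s=camera("scene");crop(s,130,200,160,150,"s11.png",5);cv2.imwrite("pics/s11f.png",s["pixels"])
st=status.sense();print(st["ee_pos"],np.degrees(np.arctan2(st["eef_rot"][1][1],st["eef_rot"][0][1])))
E
```

```text
clock: 12.75
ee_pos: [0.5946, -0.216, 0.075]
eef_rot: [[-0.001, 0.952, 0.307], [0.001, 0.307, -0.952], [-1.0, -0.001, -0.001]]
ft_force: [0.7, -0.3, -2.8]
finger_gap: 0.0097
[ 0.59558001 -0.21644363  0.07677163] 17.870309720289903
```

View pics/t11.png

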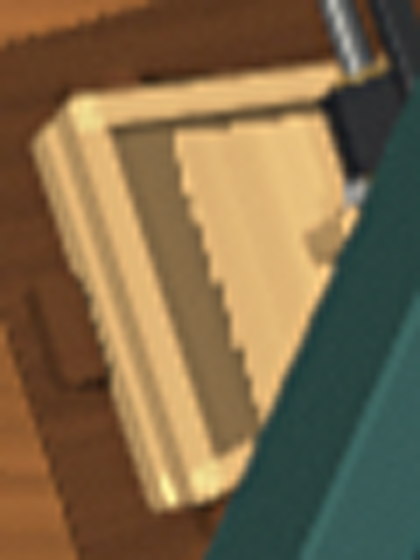

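View pics/s11.png

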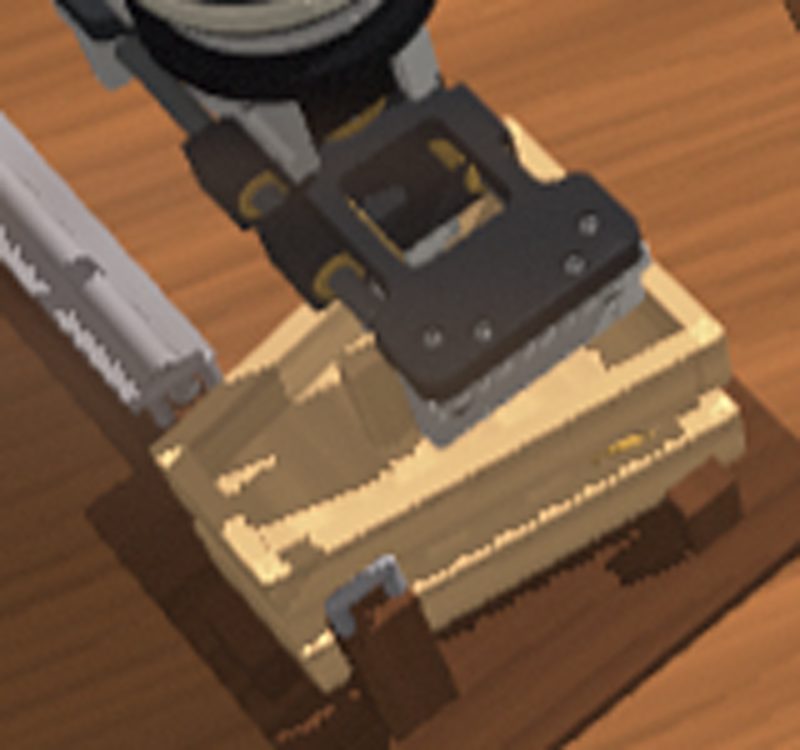

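Run:
```python
from m import *
t=camera("top");s=camera("scene")
B=lambda a,b:[130+a/5,200+b/5]
ss=[B(722,332),None,B(152,450),B(268,588)]
sl=[B(740,405),None,None,B(322,662)]
A=lambda a,b:[365+a/7,220+b/7]
tt=[A(73,94),A(190,508),None,None]
sq=[A(88,110),A(208,478),None,None]
for z in (.101,.105,.108):
  for ob in ([(s,ss)],[(t,tt)],[(t,tt),(s,ss)]):
    p,f=fitpose(ob,TR,[.594,-.217,1.88],[z]*4);print(z,p.round(4),np.degrees(p[2]).round(2),f)
L=np.array([[71,-50.5],[71,50.5]])/1000
p,f=fitpose([(t,sq[:2])],L,[.594,-.217,1.88],[.105]*2);print("sq",p.round(4),np.degrees(p[2]).round(2),f)
p,f=fitpose([(s,sl)],TR,[.594,-.217,1.88],[.054]*4);print("low scene",p.round(4),np.degrees(p[2]).round(2),f)
st=status.sense();print(st["ee_pos"],np.degrees(np.arctan2(st["eef_rot"][1][1],st["eef_rot"][0][1])))
```

```text
0.101 [ 0.5955 -0.2185  1.8912] 108.36 [ 0.7 -0.2 -0.5  0.3 -0.2 -0.2]
0.101 [ 0.5911 -0.2195  1.8443] 105.67 [ 0.1  0.3 -0.1 -0.3]
0.101 [ 0.5951 -0.2185  1.8874] 108.14 [-1.2  0.2  1.1 -1.2  0.6 -0.2 -0.6 -0.2 -0.5 -0.5]
0.105 [ 0.5978 -0.2184  1.8913] 108.36 [ 1.1 -0.4 -0.8  0.2 -0.3 -0. ]
0.105 [ 0.5907 -0.2189  1.8443] 105.67 [ 0.   0.2 -0.  -0.2]
0.105 [ 0.5965 -0.2183  1.8941] 108.52 [-1.1 -0.6  1.7 -1.8  0.8 -1.2 -0.9 -0.4 -0.4 -0.8]
0.108 [ 0.5996 -0.2183  1.8914] 108.37 [ 1.4 -0.5 -0.9  0.2 -0.4  0.1]
0.108 [ 0.5905 -0.2185  1.8442] 105.66 [ 0.   0.1 -0.  -0.1]
0.108 [ 0.5976 -0.2182  1.8991] 108.81 [-1.1 -1.2  2.1 -2.3  1.  -2.  -1.1 -0.6 -0.3 -1. ]
sq [ 0.5941 -0.2186  1.8835] 107.92 [-0.1 -0.4  0.1  0.4]
low scene [ 0.5983 -0.2174  1.9304] 110.6 [ 0.8 -0.6 -0.7  0.5]
[ 0.59580023 -0.21650289  0.07723638] 17.87015541146281
```

```bash
python3 -m creep '[[0,0,-0.004,0,0],[0,0,-0.008,0,0],[0,0,-0.011,0,0],[0,0,-0.014,0,0],[0,0,-0.016,0,0],[0,0,-0.018,0,0]]' 30; python3 -m creep '[[0,0,-0.0015,0,0],[0,0,-0.0025,0,0],[0,0,-0.0025,0,0]]'
```

```text
clock: 13.45
ee_pos: [0.5948, -0.2161, 0.0574]
eef_rot: [[-0.0, 0.952, 0.307], [0.0, 0.307, -0.952], [-1.0, -0.0, -0.0]]
ft_force: [0.3, 0.1, -3.1]
finger_gap: 0.0098
clock: 13.7
ee_pos: [0.5949, -0.2161, 0.0551]
eef_rot: [[-0.0, 0.952, 0.307], [0.0, 0.307, -0.952], [-1.0, -0.0, -0.0]]
ft_force: [-0.0, -0.5, -2.7]
finger_gap: 0.01
```

```bash
python3 -m creep '[[0,0,-0.001,0,0],[0,0,-0.0015,0,0],[0,0,-0.0015,0,0]]'; python3 -m creep '[[0,0,-0.001,0,0],[0,0,-0.001,0,0]]'
```

```text
clock: 13.95
ee_pos: [0.5953, -0.2163, 0.0547]
eef_rot: [[0.001, 0.952, 0.307], [-0.0, 0.307, -0.952], [-1.0, 0.001, 0.001]]
ft_force: [0.0, 1.2, 0.7]
finger_gap: 0.0101
clock: 14.12
ee_pos: [0.5953, -0.2163, 0.0546]
eef_rot: [[0.001, 0.952, 0.307], [-0.001, 0.307, -0.952], [-1.0, 0.001, 0.001]]
ft_force: [-2.0, 1.9, 5.3]
finger_gap: 0.0102
```

```bash
python3 -m creep '[[0,0,0,0,0.03],[0,0,0,0,0.03],[0,0,0,0,0.03],[0,0,0.02,0,0.03],[0,0,0.05,0,0.03],[0,0,0.085,0,0.03],[0,0,0.12,0,0.03],[-0.02,-0.015,0.13,0,0.03],[-0.055,-0.04,0.13,0,0.03],[-0.09,-0.065,0.13,0,0.03],[-0.12,-0.09,0.13,0,0.03],[-0.137,-0.104,0.13,0,0.03]]'
python3 - <<'E'
from m import *
t=camera("top");crop(t,345,185,160,150,"t12.png",4)
s=camera("scene");crop(s,105,195,200,175,"s12.png",4);cv2.imwrite("pics/s12f.png",s["pixels"])
w=camera("wrist");cv2.imwrite("pics/w12.png",w["pixels"])
print(status.sense()["ee_pos"])
E
```

```text
clock: 15.12
ee_pos: [0.4551, -0.3224, 0.183]
eef_rot: [[-0.001, 0.953, 0.304], [-0.002, 0.304, -0.953], [-1.0, -0.001, 0.001]]
ft_force: [-0.1, 0.1, -0.6]
finger_gap: 0.0302
[ 0.45708947 -0.32122806  0.18290838]
```

View pics/t12.png

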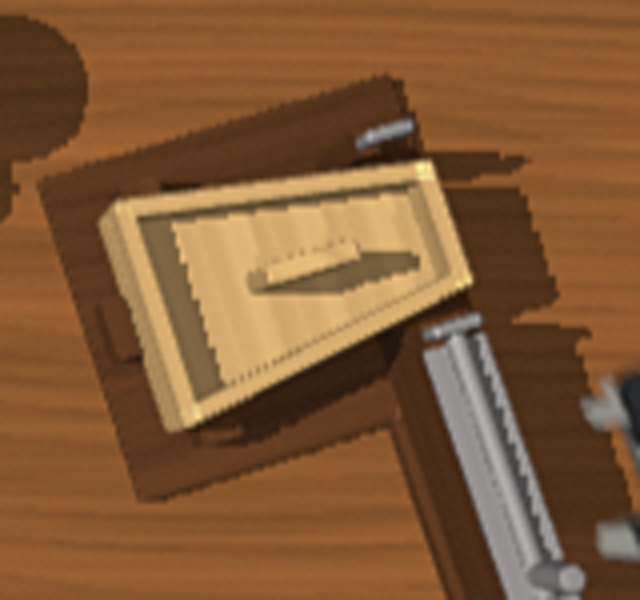

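View pics/s12.png

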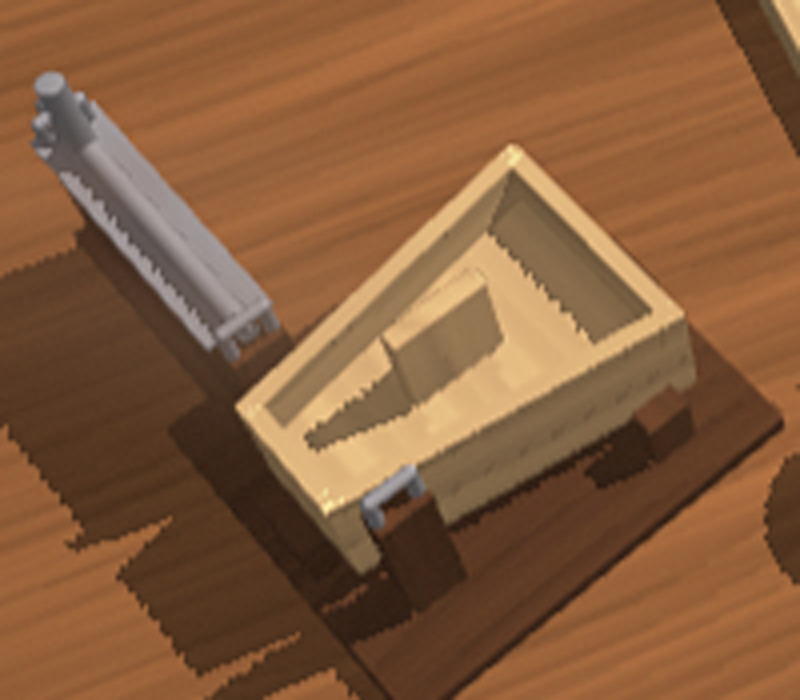

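View pics/w12.png

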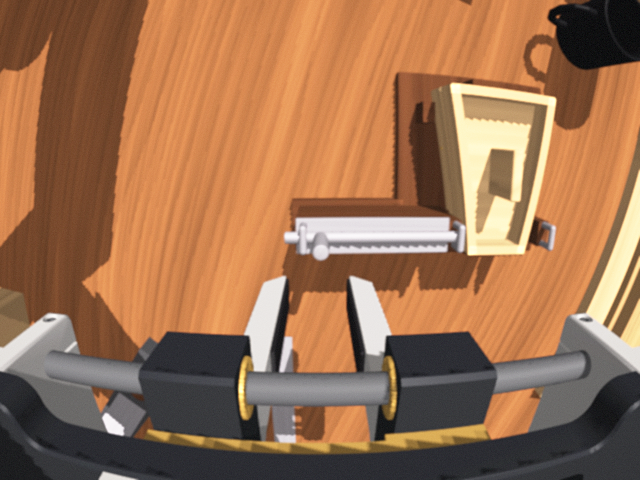

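Run:
```python
from m import *
w=camera("wrist");crop(w,280,200,100,80,"w13.png",7)
for a in((320,250),(321,245),(321,253)):print(px(w,*a,.135,True).round(4))
print(proj(w,[[.457,-.3205,.135],[.5656,-.2819,.104]],True),status.sense()["ee_pos"])
```

```text
[ 0.4588 -0.3194  0.135 ]
[ 0.4583 -0.3157  0.135 ]
[ 0.4601 -0.3213  0.135 ]
[[317.11206938 250.72258882]
 [456.7540526  234.72422939]] [ 0.45800865 -0.32034764  0.18281301]
```

View pics/w13.png

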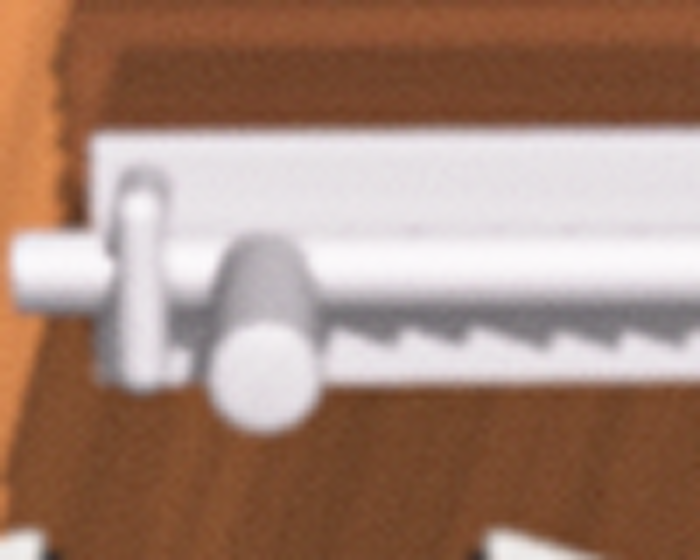

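```bash
python3 -m creep '[[0,-0.001,-0.02,0,0.03],[0,-0.001,-0.045,0,0.03],[0,-0.001,-0.068,0,0.03],[0,-0.001,-0.084,0,0.03],[0,-0.001,-0.092,0,0.03],[0,-0.001,-0.092,0,0.03],[0,-0.001,-0.092,0,0.0],[0,-0.001,-0.092,0,0.0],[0,-0.001,-0.092,0,0.0],[0,-0.001,-0.092,0,0.0]]' 12
python3 - <<'E'
from m import *
w=camera("wrist");cv2.imwrite("pics/w14.png",w["pixels"])
s=camera("scene");crop(s,80,150,160,150,"s14.png",5)
print(status.sense()["ee_pos"])
E
```

```text
clock: 16.15
ee_pos: [0.4587, -0.3218, 0.0926]
eef_rot: [[0.002, 0.952, 0.307], [-0.002, 0.307, -0.952], [-1.0, 0.001, 0.003]]
ft_force: [-0.2, -0.8, 1.9]
finger_gap: 0.0117
[ 0.45869132 -0.3218351   0.09260035]
```

View pics/s14.png

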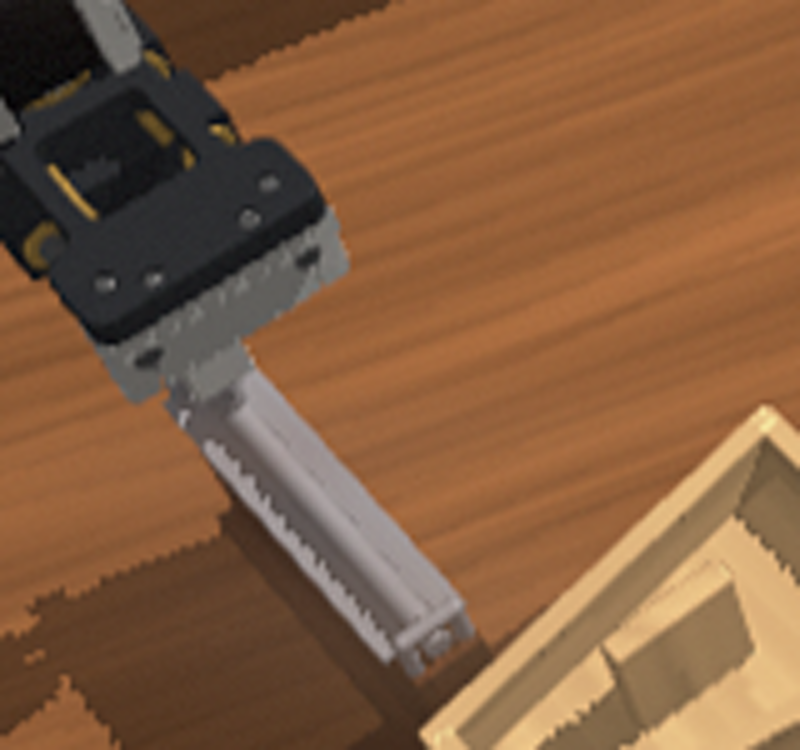

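```bash
python3 -m creep '[[0.005,0.0016,0,0,0],[0.012,0.0039,0,0,0],[0.02,0.0064,0,0,0],[0.029,0.0093,0,0,0],[0.038,0.0122,0,0,0],[0.047,0.0151,0,0,0],[0.056,0.018,0,0,0],[0.065,0.0209,0,0,0],[0.074,0.0238,0,0,0],[0.082,0.0264,0,0,0],[0.0885,0.0285,0,0,0],[0.0885,0.0285,0,0,0]]' 12; python3 -m creep '[[0.002,0.0006,0,0,0],[0.004,0.0013,0,0,0],[0.006,0.0019,0,0,0],[0.006,0.0019,0,0,0]]'
```

```text
clock: 17.25
ee_pos: [0.5491, -0.2922, 0.0926]
eef_rot: [[0.004, 0.951, 0.308], [-0.001, 0.308, -0.951], [-1.0, 0.004, 0.002]]
ft_force: [1.1, 0.8, 4.9]
finger_gap: 0.0119
clock: 17.58
ee_pos: [0.5539, -0.2907, 0.0926]
eef_rot: [[0.003, 0.952, 0.307], [-0.001, 0.307, -0.952], [-1.0, 0.002, 0.002]]
ft_force: [-0.4, -0.4, 4.8]
finger_gap: 0.0116
```

```bash
python3 -m creep '[[0.001,0.0003,0,0,0],[0.002,0.0006,0,0,0],[0.002,0.0006,0,0,0]]'; python3 -m creep '[[0.001,0.0003,0,0,0],[0.002,0.0006,0,0,0],[0.002,0.0006,0,0,0]]';python3 -m creep '[[0.001,0.0003,0,0,0],[0.002,0.0006,0,0,0],[0.002,0.0006,0,0,0]]'
```

```text
clock: 17.83
ee_pos: [0.555, -0.2903, 0.0926]
eef_rot: [[0.001, 0.952, 0.307], [-0.001, 0.307, -0.952], [-1.0, 0.001, 0.001]]
ft_force: [-3.5, 0.5, 7.4]
finger_gap: 0.0116
clock: 18.08
ee_pos: [0.555, -0.2903, 0.0926]
eef_rot: [[-0.003, 0.952, 0.306], [-0.002, 0.306, -0.952], [-1.0, -0.004, 0.001]]
ft_force: [-7.2, 0.4, 7.8]
finger_gap: 0.0117
clock: 18.33
ee_pos: [0.5549, -0.2903, 0.0925]
eef_rot: [[-0.007, 0.952, 0.305], [-0.002, 0.305, -0.952], [-1.0, -0.008, 0.0]]
ft_force: [-11.7, -1.6, 9.4]
finger_gap: 0.0117
```

```bash
python3 -m creep '[[-0.003,-0.001,0,0,0],[-0.004,-0.0013,0,0,0],[-0.004,-0.0013,0,0,0.03],[-0.004,-0.0013,0,0,0.03],[-0.004,-0.0013,0,0,0.03],[-0.004,-0.0013,0.03,0,0.03],[-0.004,-0.0013,0.07,0,0.03],[-0.03,-0.02,0.1,0,0.03],[-0.07,-0.04,0.1,0,0.03],[-0.11,-0.05,0.1,0,0.03],[-0.15,-0.06,0.1,0,0.03],[-0.16,-0.06,0.1,0,0.03]]'
python3 - <<'E'
from m import *
t=camera("top");crop(t,345,185,160,150,"t15.png",4);cv2.imwrite("pics/t15f.png",t["pixels"])
s=camera("scene");crop(s,105,195,200,175,"s15.png",4);cv2.imwrite("pics/s15f.png",s["pixels"])
print(status.sense()["ee_pos"])
E
```

```text
clock: 19.33
ee_pos: [0.3946, -0.3503, 0.1908]
eef_rot: [[-0.002, 0.953, 0.303], [-0.001, 0.303, -0.953], [-1.0, -0.002, 0.0]]
ft_force: [0.1, 0.2, -0.2]
finger_gap: 0.0299
[ 0.396907   -0.34937581  0.19102292]
```

View pics/t15.png

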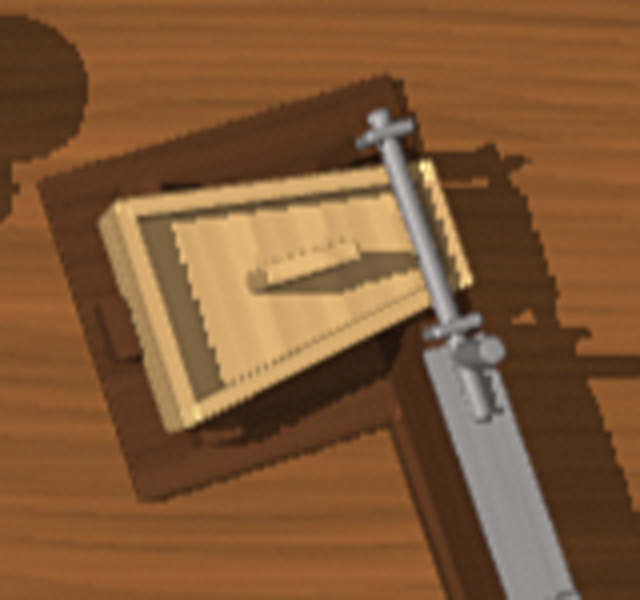

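View pics/s15.png

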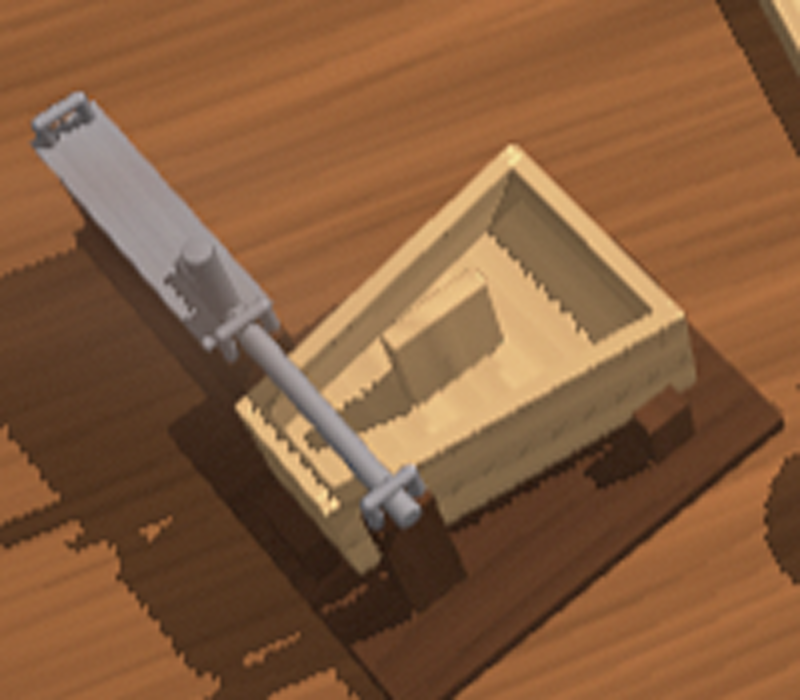

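View pics/t15f.png

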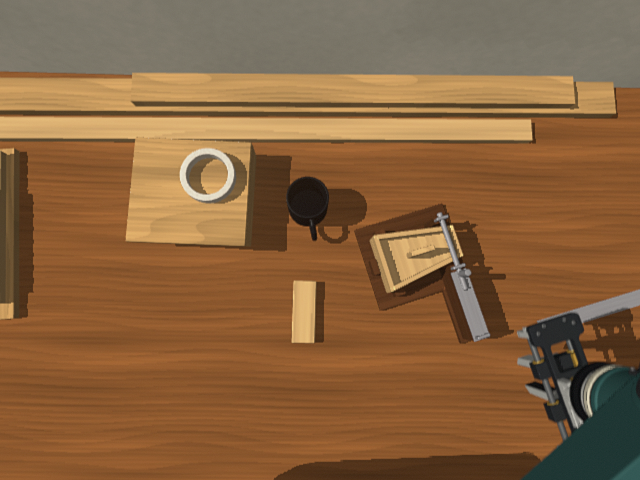

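Run:
```python
from m import *
t=camera("top");s=camera("scene")
a=px(t,345+570/4,195+537/4,.135);b=px(t,345+488/4,185+350/4,.135)
c=px(s,105+50/4,205+42/4,.135);d=px(s,105+196/4,195+249/4,.135)
print(a,b,np.linalg.norm(a-b),c,d,np.linalg.norm(c-d))
# predicted knob at value v from carrier pose
for v in (.104,.107,.110):
  y=.171-v;P=[.5956+.01695-.951*y,-.2178-.0523-.308*y,.135]
  print(v,np.round(P,4),proj(t,[P]).round(1),proj(s,[P]).round(1))
  # rod staple reference: staple +y cheek centre (y=.047)
crop(t,445,255,40,40,"t16.png",15);crop(s,135,240,60,60,"s16.png",10)
print([345+488/4,185+350/4],[105+196/4,195+249/4])
```

```text
[ 0.45614878 -0.32035927  0.135     ] [ 0.55304445 -0.28764796  0.135     ] 0.10226828310308582 [ 0.45811997 -0.32050425  0.135     ] [ 0.55548055 -0.28907053  0.135     ] 0.10230914954527075
0.104 [ 0.5488 -0.2907  0.135 ] [[468.8 274.9]] [[151.7 254.1]]
0.107 [ 0.5517 -0.2898  0.135 ] [[468.3 273.3]] [[152.8 255.4]]
0.11 [ 0.5545 -0.2889  0.135 ] [[467.7 271.7]] [[154.  256.7]]
[467.0, 272.5] [154.0, 257.25]
```

View pics/t16.png

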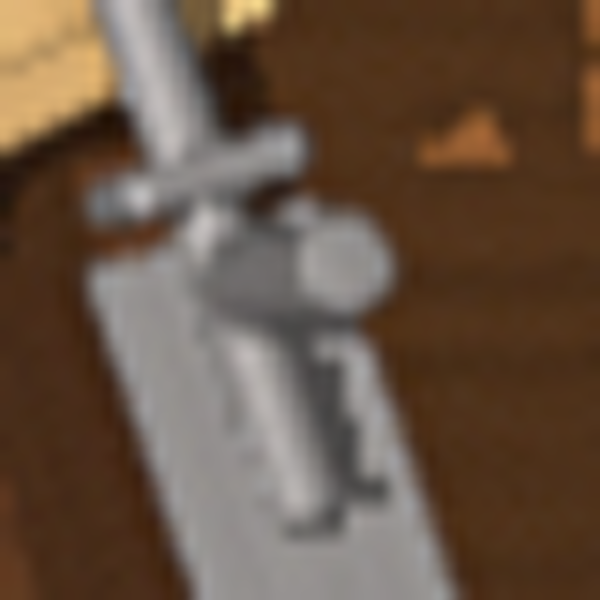

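View pics/s16.png

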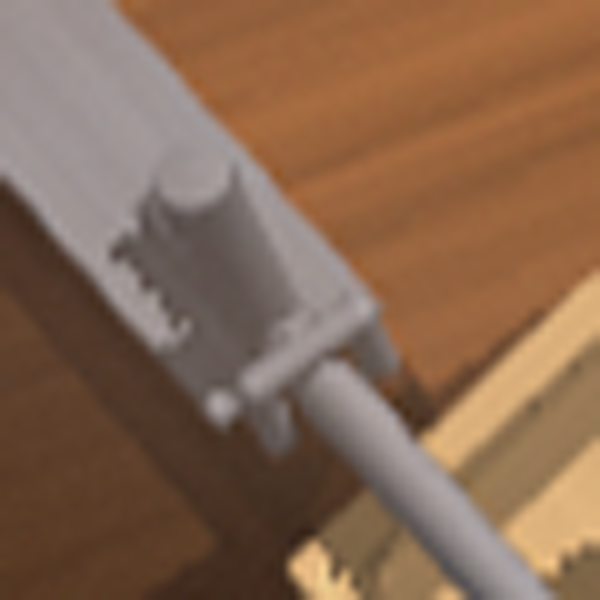

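```bash
python3 -m creep '[[0.03,0.012,0,0,0],[0.06,0.024,0,0,0],[0.09,0.035,0,0,0],[0.113,0.044,0,0,0],[0.113,0.044,-0.03,0,0],[0.113,0.044,-0.06,0,0],[0.113,0.044,-0.08,0,0],[0.113,0.044,-0.091,0,0],[0.119,0.046,-0.091,0,0],[0.127,0.0485,-0.091,0,0],[0.133,0.0505,-0.091,0,0],[0.136,0.0515,-0.091,0,0]]' 12; python3 -m creep '[[0.001,0.0003,0,0,0],[0.003,0.001,0,0,0],[0.003,0.001,0,0,0]]'
```

```text
clock: 20.53
ee_pos: [0.5371, -0.2976, 0.1022]
eef_rot: [[0.004, 0.951, 0.308], [-0.002, 0.308, -0.951], [-1.0, 0.003, 0.003]]
ft_force: [-0.3, 0.1, 0.3]
finger_gap: 0.0007
clock: 20.78
ee_pos: [0.5379, -0.2969, 0.1009]
eef_rot: [[0.001, 0.952, 0.307], [-0.001, 0.307, -0.952], [-1.0, 0.001, 0.001]]
ft_force: [-0.6, -0.1, -0.1]
finger_gap: 0.0007
```

```bash
python3 -m creep '[[0.001,0.0003,0,0,0],[0.002,0.0006,0,0,0],[0.002,0.0006,0,0,0]]'; python3 -m creep '[[0.001,0.0003,0,0,0],[0.002,0.0006,0,0,0],[0.002,0.0006,0,0,0]]';  python3 -m creep '[[0.001,0.0003,0,0,0],[0.002,0.0006,0,0,0],[0.002,0.0006,0,0,0]]'
```

```text
clock: 21.03
ee_pos: [0.5382, -0.2967, 0.1006]
eef_rot: [[-0.002, 0.952, 0.306], [-0.001, 0.306, -0.952], [-1.0, -0.002, 0.001]]
ft_force: [-5.1, -1.4, 4.6]
finger_gap: 0.0003
clock: 21.28
ee_pos: [0.5384, -0.2967, 0.1006]
eef_rot: [[-0.006, 0.952, 0.305], [-0.002, 0.305, -0.952], [-1.0, -0.006, 0.0]]
ft_force: [-9.8, -1.8, 6.6]
finger_gap: 0.0005
clock: 21.53
ee_pos: [0.5384, -0.2966, 0.1006]
eef_rot: [[-0.01, 0.952, 0.304], [-0.003, 0.304, -0.953], [-1.0, -0.01, -0.001]]
ft_force: [-13.3, -4.3, 7.9]
finger_gap: 0.0006
```

```bash
python3 -m creep '[[-0.006,-0.002,0,0,0],[-0.015,-0.005,0,0,0],[-0.02,-0.007,0.03,0,0],[-0.03,-0.01,0.06,0,0],[-0.06,-0.03,0.09,0,0],[-0.1,-0.05,0.1,0,0],[-0.14,-0.06,0.1,0,0],[-0.15,-0.06,0.1,0,0],[-0.15,-0.06,0.1,0,0]]'
python3 - <<'E'
from m import *
t=camera("top");cv2.imwrite("pics/t17.png",t["pixels"])
s=camera("scene");crop(s,105,195,200,175,"s17.png",4)
z=cv2.imread("pics/top0.png");d=cv2.absdiff(z,t["pixels"]).max(2)
print("diff mug,tape,offcut",[int((d[a:b,c:e]>40).sum()) for a,b,c,e in((175,230,285,332),(145,205,175,240),(278,346,288,320))])
E
```

```text
clock: 22.28
ee_pos: [0.3908, -0.3558, 0.2009]
eef_rot: [[0.001, 0.953, 0.303], [-0.002, 0.303, -0.953], [-1.0, 0.001, 0.002]]
ft_force: [0.1, -0.4, -0.7]
finger_gap: 0.0001
diff mug,tape,offcut [0, 0, 0]
```

View pics/s17.png

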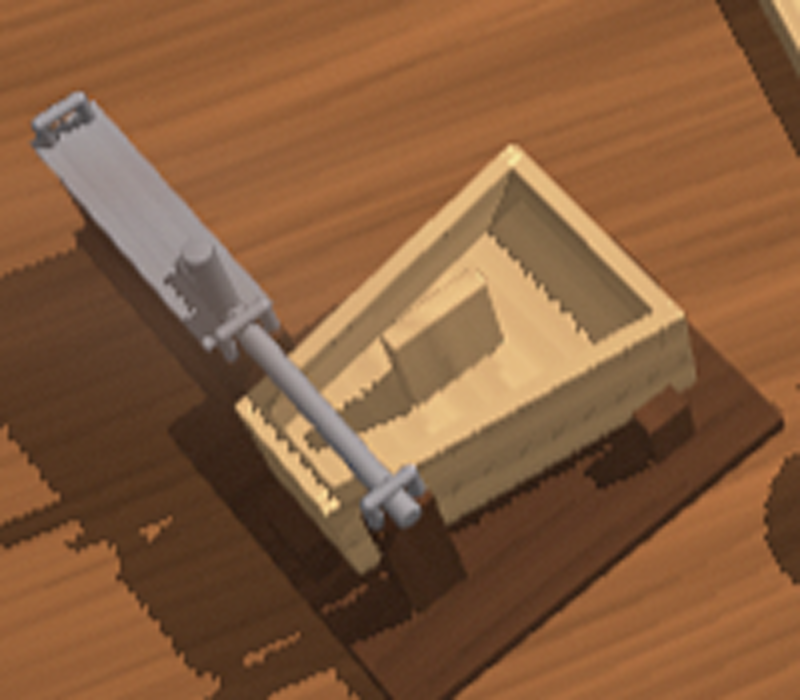

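View pics/t17.png

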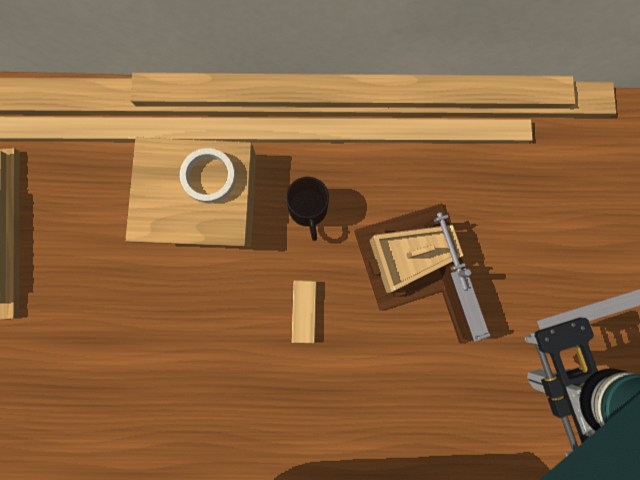

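The trays are nested with no gap at the rim. The bolt is through the keeper at its stop, with the knob top near scene pixel (154, 257). The mug, tape and offcut are unmoved, and the gripper is clear of everything.

```bash
python3 -c "
from bench import env
print(env.job_done())"
```

```text
the job is handed in; nothing more can be done
None
```

The job is done and handed in at about 22.3 s. I pulled the tray out by its narrow-end wall and let go of it flat on the open bench. I then picked it up by the rib, turned it about 112°, nested it in the lower tray, released it, and slid the bolt home.

**Last checks**
- **Nesting:** the trays look flush all round. The wrist force changed by about 8 N when the tray seated, so it was not forced.
- **Bolt:** the pictures put it at 0.108 m (top camera) and 0.111 m (scene camera), against 0.110 m fully home. It moved about 0.102 m. A second push from behind with shut fingers, about 14 N, met a solid stop at the same place.
- **Bystanders:** the before-and-after top pictures show no change at the mug, tape or offcut.

**What failed or disagreed**
- **First grasp:** the fingers closed on nothing. The pictures showed the real fingertips about 19 mm higher than the reported tool position, so I corrected for that and the second grasp held. The tray was not disturbed.
- **Camera agreement:** the top and scene cameras differed by 2 to 7 mm and up to about 2.5° on the trays. I lined the two trays up within each camera rather than trusting absolute positions.

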